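# Clamp the sanding block with the fold-out crank

## Task

Clamp the sanding block in the hand-cranked bench clamp: lay it flat and centred on the bed, lengthwise between the jaws, swing the folded crank handle out until it latches, and crank clockwise until the sprung jaw holds the block tight. The spray can stands in the way of the handle: lift it away and stand it upright on the bench well clear of the handle's sweep. Do not disturb the paint jar and the mixing cup.

Things in the scene. Friction and masses are not known exactly. Their poses are not given: they have to be found in the camera images.
- clamp: Grey clamp bolted to the bench; place and yaw vary. Origin on the bench under the wheel's hub, +z up, +x towards the jaws. A beam 50 mm wide, 30 mm high runs from x -70 to 224 mm; its top is the bed. Housing 90 x 90 x 58 mm and wheel 100 mm across at the origin. Feet 10 mm high: 100 mm wide at x -78..-33, 64 mm at x 192..226. A stop post at x -53, y 31 mm is 84 mm high; the handle passes over it.
- bed (a point): Middle of the bed's top between the open jaws (clamp x 153, y 0, z 30 mm); axes as the clamp's. The block's centre belongs 11 mm above it. Sprung jaw face 45 mm to the -x side when open, fixed jaw face 45 mm to +x (gap 90 mm); jaws 48 mm wide in y, 20 mm high above the bed. Either side of the bed (beyond y 25 mm) there is only the bench, 30 mm lower.
- hub (a point): Point on the wheel's vertical axis, at the height of the middle of the handle's grip (128 mm above the bench).
- pivot (a point): Point on the vertical axis about which the crank arm folds, on the wheel, 35 mm from the hub axis, at the height of the middle of the grip. It turns with the wheel.
- crank_grip (a point): Middle of the upright round black grip, 128 mm above the bench, 26 mm in diameter (29 near its top), from 98 to 158 mm above the bench, on the end of the steel crank arm 50 mm from the pivot. It spins freely on its own axis, so a hand holding it need not turn. Folded, it stands 21 mm from the hub axis; swung out, 85 mm. The arm is 16 mm wide, 87 to 96 mm above the bench.
- crank_arm (a joint): Fold angle about the pivot (rad): 0 folded over the wheel; grows as the arm swings out clockwise seen from above, to a stop at 2.93; straight out from the hub at 2.79. At about 2.2 to 2.7 a spring catch is overcome (some 2 to 4 N at the grip) and snaps up behind the arm; from 2.74 it is latched and cannot fold back. Folded, its tail bears on the stop post and locks the wheel.
- catch (a joint): Spring catch on the wheel: 0 raised, grows (m) as it is pressed down; up to 0.006 while the arm's tail rides over it, then back to 0.
- wheel (a joint): Wheel angle (rad): 0 with jaws open; grows as it is cranked clockwise seen from above, to a stop at 5.5. Stiff (about 4 N at the swung-out grip); stays where it is left. Each radian moves the sprung jaw 5 mm towards the fixed jaw, so a 70 mm block is touched on both ends after about 4 rad and held tight after about 5 rad.
- sprung_jaw (a joint): How far (m) the sprung jaw face is pressed back on its springs (1.5 N per mm, at most 0.008): 0 while nothing is clamped. 0.003 or more is tight.
- block_center (a point): Centre of the wooden sanding block, 35 (its x) x 70 (its y) x 22 mm (z), lying flat on the bench at the left; the point is 11 mm above its underside, its axes along the sides, z up. Grip it across the 35 mm. In the clamp its 70 mm length (its y axis, either way round) lies along the clamp's x.
- can_center (a point): Centre of the grey spray can, 53 mm in diameter, 168 mm tall, standing beside the wheel on the robot's side or the far side; the point is 84 mm above its foot, z up. Grip it anywhere 70 to 135 mm above the foot. The bench is bare for 80 mm round world x 0.60, y -0.26, a good place to put it.
- jar_center (a point): Centre of the paint jar with the screw lid, 56 mm in diameter, 62 mm tall, standing on the other side of the wheel than the can; lower than the crank arm. Leave it alone.
- cup_center (a point): Centre of the grey mixing cup, 77 mm in diameter, 68 mm tall, standing about 95 mm from the block's centre beyond one of its 35 mm ends. Leave it alone.

How it is judged:
By the outcome, as a careful person would: the job done as asked, in the order asked, and still so for the second after the job is handed in, with the robot touching nothing.
It also fails if it takes over 69 s, if anything falls off the work surface, if the arm or the gripper's body presses on something with over 40 N, if the wrist force passes 120 N, or if a joint passes its speed limit or range.

## Robot

A 6-joint arm with a two-finger parallel gripper is mounted at the origin on a cart in front of the work surface, level with it; the furniture and walls round the work are solid. World frame = base frame: x ahead of the robot, y to its left, z up, the work surface at z = 0. Lengths are in mm, angles in rad, forces in N, time in s.
With the tool pointing down it reaches from about 350 to 850 mm from the base axis. Payload 8.1 kg.
Tool frame: the origin (TCP) lies on the front face of the gripper's body, between the roots of the fingers; the fingertips stand 73 mm ahead of it and the grasp point (between the pads) lies 54 mm ahead of it; x points along the fingers, y is the direction in which the jaws open and shut, and the axes are right-handed (so a half turn about x gives the same grasp; the last joint's range is limited). The gripper opens to 85 mm and grips with 20 to 120 N. Pads are 22 mm wide; open, the fingers measure 114 mm over their backs; the gripper's body (76 mm by 85 mm) begins 54 mm behind the grasp point. The pads swing forward as they close: fully open they stand 13 mm farther back than shut.
Start: joints at [-1.327, 0.13, 1.488, -0, 1.523, -0.085], TCP at [193.765, -567.857, 303.892] pointing down, gripper open.
Joint ranges: [-2.96, 2.96], [-0.89, 2.26], [0.02, 2.5], [-1.34, 4.48], [0, 2.73], [-2.66, 2.66]. Speed limits (rad/s): [2.39, 2.39, 2.79, 3.14, 3.14, 3.14].

## Interface

Orientations are given as a rotation vector (axis times angle).
In Python, from workcell import ctrl, vision gives the robot as it stands.
- The arm moves only by the shell command python3 -m inch 'ROWS' [FORCE]. ROWS is JSON, one flat list of numbers, 5 for each row, row after row: the shift along the tool's x, y, z in mm, then the turn about the tool's x in degrees, then the finger opening in mm, from 0 to 85.4. In form: [x, y, z, roll, gripper, x, y, z, roll, gripper, ...]. A call has 1 to 8 rows; each row is the pose to reach, as a shift and turn from the pose measured when the call began, along the tool's axes at that moment; what a row does not reach only later rows make up. A row lasts 1/10 s, in which the tool goes at most 50 mm and 8.59 degrees, less where a joint would pass 70% of its speed; a pose out of reach is approached as far as the arm can. A call with a gripper value outside its range is refused whole. The fingers move at their own pace and stop on an object; FORCE is the grip in N (left out, the last holds). Time passes only in rows, so rows that repeat a pose let the fingers close. It gives the time, the measured TCP pose, the force and the opening at its end, in the units of the state.
- ctrl.get_obs(): the state, without advancing time (a new reading comes with each control period).
- vision.snapshot(name): name is "scene" or "side" or "wrist"; returns a dict with "color" (384x512x3 uint8, red, green, blue), "z_map" (384x512 float32, mm along the optical axis (not along the pixel's ray), 0 where there is no reading), "intrinsics" (3x3 intrinsics, pixels), "cam_to_world" (4x4, takes a point from camera to world coordinates); the wrist camera has in their place "mount" (4x4, takes a point from camera to tool coordinates, whose origin is the TCP and whose axes are the tool frame's). Camera axes: x right, y up, looking along -z (the intrinsics and any distortion apply to the point x, -y, -z); pixel columns grow to the right and rows downward; lengths in mm; the calibration is good to about 2 mm. A picture is of the moment at which its call begins: read the wrist's pose just before it.
- ctrl.hand_in(): hands the job in, once; it reports no verdict.
The state is a dict: "time_s": time; "joints": joint angles; "joint_vel": joint speeds; "joint_efforts": joint torques, N m; "tool_pos": TCP position; "ee_rot": TCP orientation; "ft_force": force on the tool from outside, world axes, zero at the start; "torque": the same for the moment, N m; "opening": opening from 0.0 (shut) to 1.0 (fully open).
Only numpy, scipy, OpenCV 4.12 (cv2) and the standard library are available. Lean on these libraries where they do the work, as an engineer would, in place of code of your own. Each camera call takes 0.05 s, during which the arm holds its last target.

## Working session

There is one attempt and no reset: what is moved stays moved. The work goes in short steps, Python scripts to look and compute and a shell command to move; the robot and the scene stay as the last step left them, time stands still between calls to the robot, and variables do not carry over. Pictures are saved under pics/ and viewed, and the job is handed in when it is done.

```bash
ls; mkdir -p pics
python3 - <<'E'
from workcell import ctrl, vision
import cv2, numpy as np
print(ctrl.get_obs())
for n in ["scene","side"]:
    s=vision.snapshot(n); cv2.imwrite(f"pics/{n}0.png",s["color"][:,:,::-1])
    np.savez(f"{n}0.npz",**s)
    print(n,s["intrinsics"],s["cam_to_world"],s.keys())
E
```

```text
pics
{'time_s': 0.0, 'joints': array([-1.32741168e+00,  1.31140463e-01,  1.48932685e+00, -5.21495909e-05,
        1.52303352e+00, -8.54232587e-02]), 'joint_vel': array([ 8.37522225e-05, -9.20487435e-04, -1.08704931e-04, -3.00617565e-04,
       -1.14349366e-04,  4.70905574e-04]), 'joint_efforts': array([ 2.07138852e-03, -5.69395959e+01, -5.00545979e+01, -1.63621885e-04,
        1.49147987e-02, -1.59228705e-05]), 'tool_pos': array([ 193.63500563, -567.42611461,  302.83057444]), 'ee_rot': array([ 2.04397375,  0.34110204, -2.04439331]), 'ft_force': array([-0.01310239, -0.90997771,  0.21496514]), 'torque': array([-0.02525616,  0.01020333, -0.00701812]), 'opening': 1.0001077402465774}
scene [[406.67638338   0.         257.17101296]
 [  0.         406.67638338 190.09962645]
 [  0.           0.           1.        ]] [[-5.92764361e-01  3.65935102e-01 -7.17441226e-01 -1.08589748e+02]
 [-8.05368982e-01 -2.73033560e-01  5.26149673e-01  7.07621892e+02]
 [-3.34889772e-03  8.89687685e-01  4.56557344e-01  5.11040559e+02]
 [ 0.00000000e+00  0.00000000e+00  0.00000000e+00  1.00000000e+00]] dict_keys(['color', 'z_map', 'intrinsics', 'cam_to_world'])
side [[429.4692721    0.         250.74449655]
 [  0.         429.4692721  186.40146841]
 [  0.           0.           1.        ]] [[ 9.22881065e-01  1.10244356e-01 -3.68967102e-01  2.28141184e+02]
 [-3.84182367e-01  3.29156634e-01 -8.62589021e-01 -5.61214249e+02]
 [ 2.63523981e-02  9.37817729e-01  3.46126363e-01  4.30008050e+02]
 [ 0.00000000e+00  0.00000000e+00  0.00000000e+00  1.00000000e+00]] dict_keys(['color', 'z_map', 'intrinsics', 'cam_to_world'])
```

View pics/scene0.png

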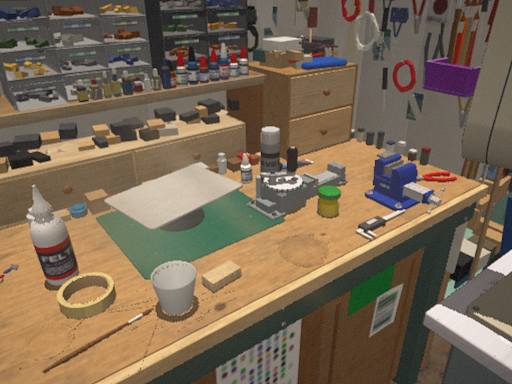

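View pics/side0.png

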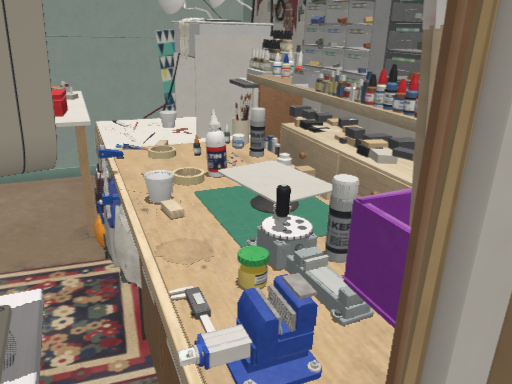

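The scene view has the cup at (174,288), the block at (222,276), the clamp wheel at (285,183) with its grip at (292,158), the can at (270,150) on the far side, and the jar at (328,201). The side view shows the same, with the block at (172,209). Next I'll use depth to build a top-down map.

```bash
cat > h.py <<'E'
import numpy as np
def cloud(s):
    K=s["intrinsics"];T=s["cam_to_world"];z=s["z_map"].astype(float)
    v,u=np.mgrid[:z.shape[0],:z.shape[1]]
    P=np.stack([(u-K[0,2])/K[0,0]*z,-(v-K[1,2])/K[1,1]*z,-z],-1)
    return P@T[:3,:3].T+T[:3,3], z>0
E
python3 - <<'E'
import numpy as np,cv2
from h import *
ims=[]
for n in ["scene","side"]:
    s=np.load(n+"0.npz");P,ok=cloud(s)
    x0,x1,y0,y1,r=250,950,-420,480,1.2
    # image: up = +x, left=+y
    W=int((y1-y0)/r);H=int((x1-x0)/r)
    im=np.zeros((H,W,3),np.uint8)
    m=ok&(P[...,0]>x0)&(P[...,0]<x1)&(P[...,1]>y0)&(P[...,1]<y1)&(P[...,2]<250)&(P[...,2]>-30)
    p=P[m];c=s["color"][m][:,::-1]
    o=np.argsort(p[:,2]);p=p[o];c=c[o]
    for q,cc in zip(p,c):
        i=int((x1-q[0])/r);j=int((y1-q[1])/r);im[max(i-1,0):i+1,max(j-1,0):j+1]=cc
    for g in range(-400,500,100): cv2.line(im,(int((y1-g)/r),0),(int((y1-g)/r),H),(0,0,255) if g==0 else (90,90,90),1)
    for g in range(300,950,100): cv2.line(im,(0,int((x1-g)/r)),(W,int((x1-g)/r)),(90,90,90),1); cv2.putText(im,str(g),(0,int((x1-g)/r)),0,.4,(0,255,255))
    cv2.imwrite(f"pics/top_{n}.png",im)
def at(n,u,v):
    s=np.load(n+"0.npz");P,ok=cloud(s);print(n,u,v,P[v,u].round(1))
for a in [("scene",174,268),("scene",174,290),("scene",222,270),("scene",222,276),("scene",285,183),("scene",292,150),("scene",292,160),("scene",270,130),("scene",270,150),("scene",328,190),("scene",328,210),("scene",175,190),("scene",150,250),("side",158,175),("side",172,207),("side",285,225),("side",283,187),("side",283,200),("side",345,180),("side",342,220),("side",253,253),("side",270,180)]: at(*a)
E
```

```text
scene 174 268 [452.9 481.8  53.5]
scene 174 290 [386.  513.2  65.6]
scene 222 270 [432.5 394.8  21. ]
scene 222 276 [418.3 403.7  20.1]
scene 285 183 [575.7 120.7  69.1]
scene 292 150 [570.4 106.6 154.4]
scene 292 160 [564.9 110.3 131.5]
scene 270 130 [686.   82.9 167.8]
scene 270 150 [673.4  92.  118.4]
scene 328 190 [495.9  51.8  61.4]
scene 328 210 [477.1  66.2  19.3]
scene 175 190 [700.3 356.5  70.9]
scene 150 250 [601.8 470.4   2.6]
side 158 175 [425.9 532.1  55.5]
side 172 207 [427.6 379.8  23.8]
side 285 225 [588.6 107.3  73.2]
side 283 187 [572.6  93.9 158.4]
side 283 200 [571.3  88.6 134.9]
side 345 180 [687.4  66.3 168.5]
side 342 220 [680.5  52.8  93.5]
side 253 253 [494.3  42.9  63.3]
side 270 180 [670.3 351.3  74.8]
```

View pics/top_scene.png

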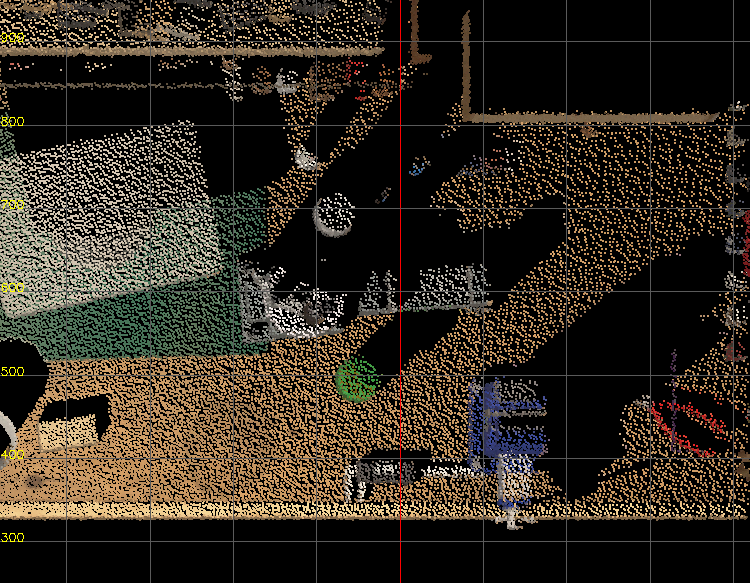

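View pics/top_side.png

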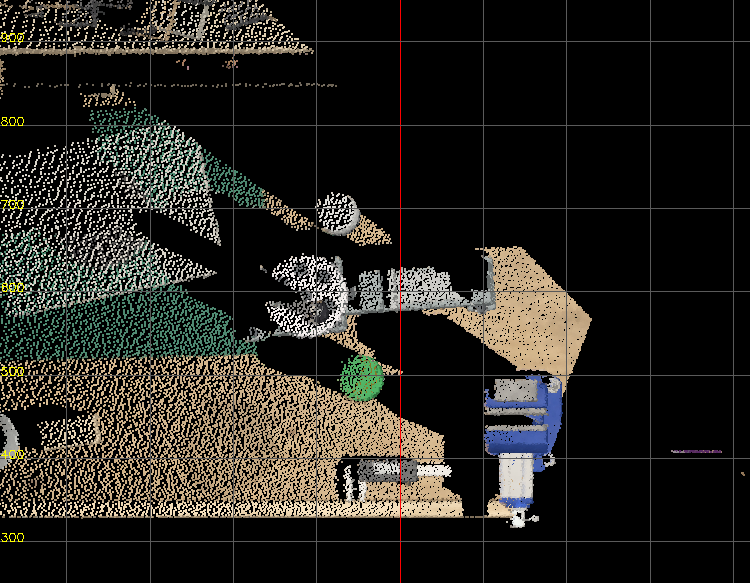

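```bash
cat >> h.py <<'E'
from scipy.optimize import least_squares
def circ(p,r):
    f=least_squares(lambda c:np.hypot(p[:,0]-c[0],p[:,1]-c[1])-r,p.mean(0)[:2]*1.0,loss="soft_l1",f_scale=2)
    return f.x
E
python3 - <<'E'
import numpy as np,cv2
from h import *
np.set_printoptions(suppress=True,precision=1)
for n in ["scene","side"]:
    s=np.load(n+"0.npz");P,ok=cloud(s)
    def sel(x0,x1,y0,y1,z0,z1):
        m=ok&(P[...,0]>x0)&(P[...,0]<x1)&(P[...,1]>y0)&(P[...,1]<y1)&(P[...,2]>z0)&(P[...,2]<z1)
        return P[m]
    print(n,"bench z",np.median(sel(400,500,150,350,-20,20)[:,2]))
    p=sel(640,740,20,130,158,180); c,r=cv2.minEnclosingCircle(p[:,:2].astype(np.float32)); print("can top",len(p),c,r,np.median(p[:,2]),p.mean(0))
    p=sel(640,740,20,130,60,130)
    # visible side surface: offset r 26.5
    cam=s["cam_to_world"][:2,3]
    d=p.mean(0)[:2]-cam; d/=np.linalg.norm(d)
    f=least_squares(lambda c:np.hypot(p[:,0]-c[0],p[:,1]-c[1])-26.5,p.mean(0)[:2]+d*20,loss="soft_l1"); print("can side",len(p),f.x)
    p=sel(450,540,0,90,55,70); print("jar",len(p),cv2.minEnclosingCircle(p[:,:2].astype(np.float32)),np.median(p[:,2]))
    p=sel(390,470,345,445,14,30); rr=cv2.minAreaRect(p[:,:2].astype(np.float32)); print("block",len(p),rr,np.median(p[:,2]))
    p=sel(350,500,440,560,30,85); print("cup",len(p),cv2.minEnclosingCircle(p[:,:2].astype(np.float32)),p.min(0),p.max(0))
    p=sel(520,650,50,160,105,150); f=least_squares(lambda c:np.hypot(p[:,0]-c[0],p[:,1]-c[1])-13,p.mean(0)[:2]+(p.mean(0)[:2]-cam)/np.linalg.norm(p.mean(0)[:2]-cam)*10,loss="soft_l1");print("grip",len(p),f.x,sel(520,650,50,160,105,190)[:,2].max())
    p=sel(520,670,20,190,64,84); h=np.histogram(p[:,2],bins=range(40,110,2)); print("wheel",cv2.minEnclosingCircle(p[:,:2].astype(np.float32)),np.median(p[:,2]))
    print(h[0])
E
python3 - <<'E'
import numpy as np,cv2
a=cv2.imread("pics/scene0.png")[110:230,210:370];cv2.imwrite("pics/c1.png",cv2.resize(a,None,fx=4.9,fy=4.9,interpolation=cv2.INTER_CUBIC))
a=cv2.imread("pics/side0.png")[165:325,230:390];cv2.imwrite("pics/c2.png",cv2.resize(a,None,fx=3.7,fy=3.7,interpolation=cv2.INTER_CUBIC))
E
```

```text
scene bench z -0.5832431759373549
can top 142 (691.8377685546875, 77.40272521972656) 24.978330612182617 165.985854664202 [687.3  81.4 164.8]
can side 466 [694.5  75.2]
jar 220 ((493.81378173828125, 48.82285690307617), 28.666378021240234) 60.790760899931826
block 523 ((429.129638671875, 398.68304443359375), (37.48670959472656, 71.1007080078125), 7.8704633712768555) 21.042551282467684
cup 1406 ((420.8978271484375, 496.6212158203125), 39.83454895019531) [381.7 459.1  30. ] [460.  535.5  69.5]
grip 191 [575.8 100. ] 159.4141882183061
wheel ((611.2515869140625, 106.22433471679688), 71.86771392822266) 69.15791146512001
[  0   0   0   0   0   0   0   0   0   0   0   0  40  67 264  57  16  19
  20  19  17  21   0   0   0   0   0   0   0   0   0   0   0   0]
side bench z 1.2352641141268919
can top 309 (694.5812377929688, 75.76317596435547) 25.673084259033203 168.1565818292131 [689.1  68.3 166.3]
can side 780 [695.2  76.6]
jar 461 ((495.24017333984375, 47.89813995361328), 28.769624710083008) 62.444269076712544
block 234 ((429.7989807128906, 395.19183349609375), (35.32096862792969, 72.10630798339844), 9.8868989944458) 22.54626844020939
cup 589 ((419.44647216796875, 497.7199401855469), 41.24259567260742) [383.4 456.6  30.1] [458.2 538.9  70.1]
grip 305 [576.4 101.2] 161.25192798061823
wheel ((612.1707153320312, 104.411865234375), 70.3328857421875) 70.85596884733238
[  0   0   0   0   0   0   0   0   0   0   0   0  47  60 124 658  61  16
   8   7   9   8   0   0   0   0   0   0   0   0   0   0   0   0]
```

View pics/c1.png

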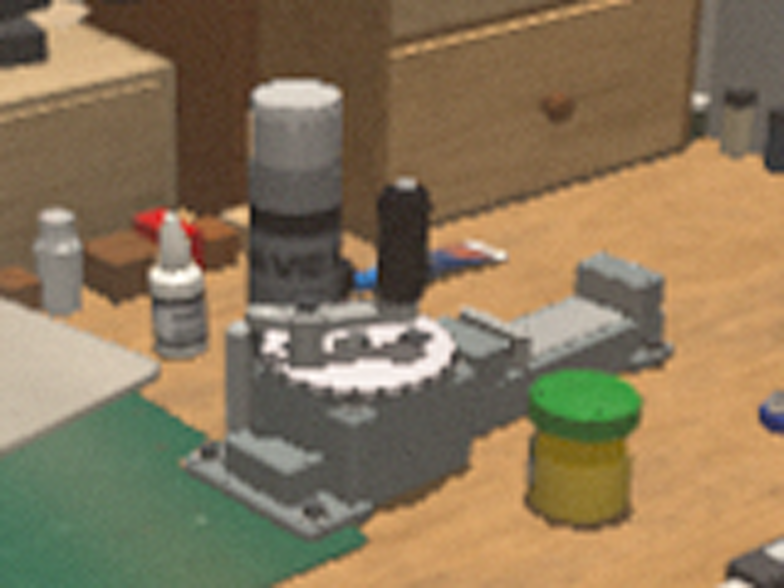

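View pics/c2.png

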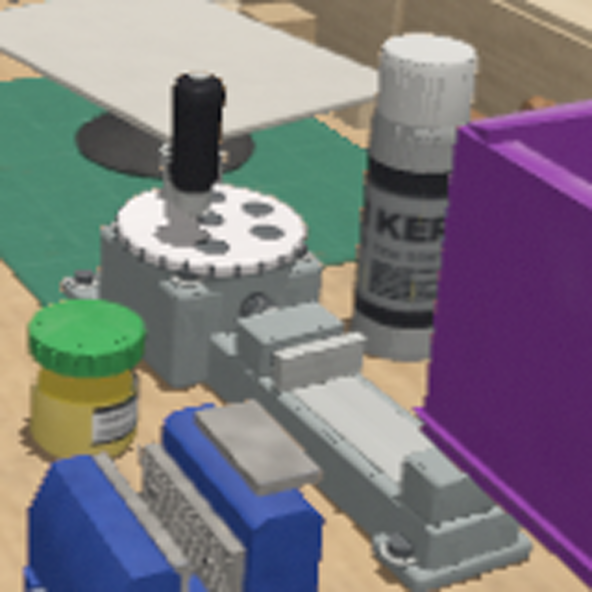

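Run:
```python
import numpy as np,cv2
from h import *
np.set_printoptions(suppress=True,precision=1)
for n in ["scene","side"]:
    s=np.load(n+"0.npz");P,ok=cloud(s);C=s["color"].astype(int)
    def sel(x0,x1,y0,y1,z0,z1,m0=True):
        m=ok&m0&(P[...,0]>x0)&(P[...,0]<x1)&(P[...,1]>y0)&(P[...,1]<y1)&(P[...,2]>z0)&(P[...,2]<z1)
        return P[m]
    p=sel(530,660,40,180,60,80,C.min(-1)>180); print("wheel white",len(p),cv2.minEnclosingCircle(p[:,:2].astype(np.float32)),p.min(0),p.max(0),np.median(p[:,2]))
    p=sel(560,660,-130,40,25,36); rr=cv2.minAreaRect(p[:,:2].astype(np.float32)); print("bed",len(p),rr,np.median(p[:,2]))
    p=sel(560,660,-150,60,42,60); print("jaws",len(p)); 
    for y0 in range(-150,60,15):
        q=p[(p[:,1]>=y0)&(p[:,1]<y0+15)]
        if len(q)>3: print(y0,len(q),q.min(0),q.max(0))
    p=sel(560,660,125,190,74,90); print("post",len(p),p.mean(0),p.min(0),p.max(0))
    p=sel(540,660,40,190,84,102); print("arm",len(p),cv2.minAreaRect(p[:,:2].astype(np.float32)),p.mean(0))
    m=ok&(C[...,0]>C[...,1]+50)&(C[...,2]>C[...,1]+50); p=P[m]; print("purple",len(p),p.min(0),p.max(0), np.percentile(p,[2,98],axis=0))
```

```text
wheel white 191 ((592.1486206054688, 113.87679290771484), 50.122039794921875) [544.7  63.9  66.6] [627.3 161.6  79.2] 68.99087388647354
bed 292 ((602.4563598632812, -34.09783172607422), (52.151039123535156, 151.5948486328125), 5.494016647338867) 29.500213802936543
jaws 235
-120 5 [ 584.8 -108.8   45.7] [ 606.9 -105.9   50.6]
-105 46 [ 583.4 -105.    43.7] [631.9 -90.6  53.1]
-90 51 [582.4 -90.   42.3] [632.7 -82.2  52.8]
0 50 [575.7   4.   42.4] [624.2  14.7  50. ]
15 27 [571.4  15.2  44.3] [621.1  29.8  50.6]
30 45 [574.5  30.1  42.5] [622.4  44.7  51.2]
45 11 [572.8  45.1  42.4] [590.7  49.1  50.1]
post 108 [597.2 156.8  81.8] [574.4 125.5  74.2] [626.1 176.7  89.9]
arm 205 ((585.5216674804688, 135.4071044921875), (86.31414794921875, 25.474258422851562), 63.704219818115234) [584.3 137.4  93. ]
purple 110 [ 405.6 -445.   251.9] [ 530.8 -326.9  320.3] [[ 406.2 -407.5  253.1]
 [ 525.  -328.1  319.9]]
wheel white 548 ((595.020751953125, 110.62898254394531), 50.48300552368164) [545.9  63.5  60. ] [645.2 159.7  72.7] 70.89672163055477
bed 1054 ((604.1505126953125, -35.06055450439453), (50.579856872558594, 153.7340545654297), 4.110695838928223) 31.189646088251294
jaws 656
-120 82 [ 585.  -111.1   42.1] [ 610.8 -105.3   53.5]
-105 93 [ 584.8 -104.8   42.4] [600.7 -90.3  54.2]
-90 21 [583.9 -89.8  42.7] [600.9 -86.   53.3]
0 161 [576.9   2.2  42. ] [625.2  14.6  52.1]
15 140 [575.8  19.2  42.1] [624.8  30.   52.6]
30 118 [574.5  30.   42.5] [622.9  44.8  52.6]
45 41 [577.8  45.   45.3] [620.9  58.7  51.3]
post 24 [600.3 152.7  80.2] [582.  143.2  74.2] [629.7 166.   88.4]
arm 80 ((590.6400146484375, 134.17469787597656), (94.18592071533203, 32.281253814697266), 58.137245178222656) [576.8 108.8  94.3]
purple 1591 [ 380.2 -412.6  253.1] [ 459.2 -325.9  321.3] [[ 405.9 -382.2  253.8]
 [ 453.4 -328.1  320.3]]
```

Hub is about (594,111), clamp yaw about -86°, pivot about (600,145) and can about (694,76). The swing passes on the robot's side, and cranking then passes through the can. A hanging purple bin sits at x 405–525, y < -326, z 252–320 and I must steer round it. Now a helper that works out shifts.

```bash
cat >> h.py <<'E'
from scipy.spatial.transform import Rotation as Ro
def to(*targets,jaw=None):
    """targets: world TCP points; prints tool-axis shift from now. jaw: desired world angle (deg) of jaw axis"""
    from workcell import ctrl
    o=ctrl.get_obs();R=Ro.from_rotvec(o["ee_rot"]).as_matrix();p=o["tool_pos"]
    print("t",round(o["time_s"],2),"tcp",p.round(1),"F",o["ft_force"].round(1),"open",round(o["opening"],3),"j",o["joints"].round(2))
    yaw=np.degrees(np.arctan2(R[1,1],R[0,1]));print("toolx",R[:,0].round(3),"jaw ang",round(yaw,1))
    for t in targets: print(np.round(t,1),"->",(R.T@(np.array(t,float)-p)).round(1))
    if jaw is not None:
        d=(jaw-yaw+90)%180-90  # about world z; tool x down => roll=-d
        print("roll",round(-d,1))
E
python3 - <<'E'
from h import *
to([380,-150,320],[694,76,310],jaw=90)
to([380,-150,320],[694,76,310],jaw=0)
E
```

```text
t 0.1 tcp [ 193.7 -567.5  303. ] F [-1.2 -0.5 -0. ] open 1.002 j [-1.33  0.13  1.49  0.    1.52 -0.09]
toolx [-0.     0.002 -1.   ] jaw ang -71.2
[ 380 -150  320] -> [ -16.4 -335.  -311.1]
[694  76 310] -> [  -6.2 -447.5 -681.3]
roll 18.8
t 0.1 tcp [ 193.7 -567.5  303. ] F [-1.2 -0.5 -0. ] open 1.002 j [-1.33  0.13  1.49  0.    1.52 -0.09]
toolx [-0.     0.002 -1.   ] jaw ang -71.2
[ 380 -150  320] -> [ -16.4 -335.  -311.1]
[694  76 310] -> [  -6.2 -447.5 -681.3]
roll -71.2
```

```bash
python3 -m inch '[-5,-84,-78,5,85,-8,-168,-156,10,85,-12,-252,-233,15,85,-16,-335,-311,19,85,-16,-335,-311,19,85,-16,-335,-311,19,85,-16,-335,-311,19,85,-16,-335,-311,19,85]'
python3 - <<'E'
from h import *
to([380,-150,320],[600,20,310],[694,76,310],jaw=90)
E
```

```text
time_s: 0.9
tool_pos: [356.5, -200.7, 317.4]
ee_rot: [-2.219, 0.002, 2.219]
ft_force: [1.0, -0.5, 0.2]
opening: 0.995
t 0.9 tcp [ 356.5 -200.7  317.4] F [ 1.  -0.5  0.2] open 0.995 j [-0.64 -0.41  1.96  0.    1.6   0.94]
toolx [-0.     0.002 -1.   ] jaw ang -90.2
[ 380 -150  320] -> [ -2.5 -50.8 -23.3]
[600  20 310] -> [   7.7 -221.5 -242.7]
[694  76 310] -> [   7.8 -277.8 -336.6]
roll -0.2
```

```bash
python3 -m inch '[-2,-35,-37,0,85,-8,-70,-75,0,85,-14,-108,-112,0,85,-20,-145,-150,0,85,-23,-185,-187,0,85,-23,-221,-223,0,85,-23,-221,-223,0,85,-23,-221,-223,0,85]'
python3 - <<'E'
from h import *
from workcell import vision,ctrl
import cv2
o=ctrl.get_obs();s=vision.snapshot("wrist");np.savez("w1.npz",pos=o["tool_pos"],rot=o["ee_rot"],**s)
cv2.imwrite("pics/w1.png",s["color"][:,:,::-1]);print(s["mount"].round(3),s["intrinsics"])
to([694,76,310],jaw=90)
E
```

```text
time_s: 1.7
tool_pos: [581.1, 21.8, 339.4]
ee_rot: [-2.218, -0.002, 2.223]
ft_force: [-0.5, 0.1, 0.3]
opening: 0.995
[[ 0.0000e+00  3.0400e-01 -9.5300e-01 -6.9644e+01]
 [ 1.0000e+00  1.0000e-03  0.0000e+00  4.9000e-01]
 [ 1.0000e-03 -9.5300e-01 -3.0400e-01 -7.9049e+01]
 [ 0.0000e+00  0.0000e+00  0.0000e+00  1.0000e+00]] [[308.04956524   0.         261.99270376]
 [  0.         308.04956524 188.01089041]
 [  0.           0.           1.        ]]
t 1.75 tcp [580.3  20.5 339.6] F [-0.  -0.7  0.1] open 0.996 j [-0.05  0.07  1.49  0.    1.59  1.52]
toolx [-0.002  0.002 -1.   ] jaw ang -90.1
[694  76 310] -> [  29.4  -55.6 -113.6]
roll -0.1
```

View pics/w1.png

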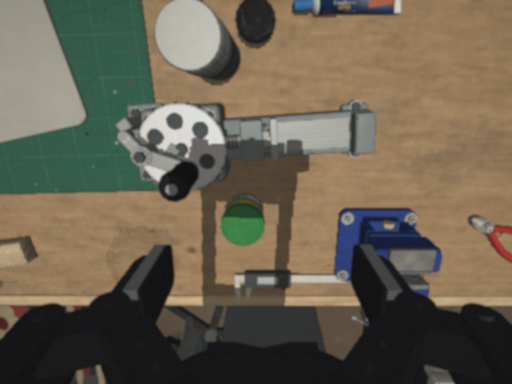

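The wrist view shows the wheel at (182,145), grip at (178,180), can top at (193,35), jar lid at (243,220), bed at (312,130) and a dark round item at (256,20). I'll measure these from its depth.

```bash
cat >> h.py <<'E'
def wcloud(s):
    K=s["intrinsics"];z=s["z_map"].astype(float)
    v,u=np.mgrid[:z.shape[0],:z.shape[1]]
    P=np.stack([(u-K[0,2])/K[0,0]*z,-(v-K[1,2])/K[1,1]*z,-z],-1)
    M=s["mount"];P=P@M[:3,:3].T+M[:3,3]
    R=Ro.from_rotvec(s["rot"]).as_matrix()
    return P@R.T+s["pos"], z>0
def look(name):
    from workcell import vision,ctrl
    import cv2
    o=ctrl.get_obs();s=vision.snapshot("wrist");np.savez(name+".npz",pos=o["tool_pos"],rot=o["ee_rot"],**s)
    cv2.imwrite(f"pics/{name}.png",s["color"][:,:,::-1])
    return np.load(name+".npz")
E
python3 - <<'E'
import cv2
from h import *
np.set_printoptions(suppress=True,precision=1)
s=np.load("w1.npz");P,ok=wcloud(s);C=s["color"].astype(int)
def sel(x0,x1,y0,y1,z0,z1,m0=True):
    m=ok&m0&(P[...,0]>x0)&(P[...,0]<x1)&(P[...,1]>y0)&(P[...,1]<y1)&(P[...,2]>z0)&(P[...,2]<z1)
    return P[m]
print("bench",np.median(sel(520,580,-60,0,-20,20)[:,2]))
mc=lambda p:cv2.minEnclosingCircle(p[:,:2].astype(np.float32))
p=sel(640,740,20,130,158,180);print("can",mc(p),np.median(p[:,2]))
p=sel(640,740,20,130,40,150);print("canside",circ(p,26.5),len(p))
print("dark",P[20,256],P[30,256],P[20,275])
p=sel(450,540,0,90,55,70);print("jar",mc(p),np.median(p[:,2]))
p=sel(530,660,40,180,64,80,C.min(-1)>180);print("wheel",mc(p),p.min(0),p.max(0),np.median(p[:,2]))
p=sel(560,660,-130,40,25,36);r=cv2.minAreaRect(p[:,:2].astype(np.float32));print("bed",r,np.median(p[:,2]))
p=sel(560,660,-150,60,42,60)
for a,b in [(-150,-60),(-20,60)]:
    q=p[(p[:,1]>a)&(p[:,1]<b)];print("jaw",cv2.minAreaRect(q[:,:2].astype(np.float32)),q.min(0),q.max(0),np.median(q[:,2]))
p=sel(540,620,70,140,145,175);print("grip top",mc(p),p[:,2].max())
p=sel(540,660,110,190,84,102);print("arm",cv2.minAreaRect(p[:,:2].astype(np.float32)),np.median(p[:,2]),p.min(0),p.max(0))
E
```

```text
bench -0.18883701423371235
can ((696.5983276367188, 75.20039367675781), 24.591495513916016) 167.64799416606954
canside [706.4  62.6] 2019
dark [729.6  28.2  45.4] [719.8  28.2  47.1] [730.2   8.   41.8]
jar ((497.890380859375, 47.815773010253906), 28.272653579711914) 61.426135009802294
wheel ((597.4468383789062, 111.73593139648438), 47.89224624633789) [561.9  65.   67.3] [644.2 154.6  72.4] 69.78867038513053
bed ((606.8709716796875, -36.007110595703125), (50.14535903930664, 146.9321746826172), 3.9573497772216797) 30.310084942201172
jaw ((611.02783203125, -96.27482604980469), (48.07368850708008, 24.337459564208984), 3.8919241428375244) [ 586.7 -109.5   42.1] [635.3 -83.   53.9] 51.46892235063831
jaw ((602.023193359375, 32.604366302490234), (48.26335525512695, 55.294288635253906), 4.0038838386535645) [578.    4.1  42. ] [627.7  59.9  52.2] 49.48725819494143
grip top ((578.8099975585938, 99.71153259277344), 14.044066429138184) 160.76890144581964
arm ((599.057861328125, 147.3658905029297), (73.84051513671875, 28.96088981628418), 53.540218353271484) 95.71693285699409 [578.  110.2  84. ] [629.9 174.  102. ]
```

```bash
python3 -m inch '[12,-15,-30,0,85,24,-30,-60,0,85,35,-45,-90,0,85,45,-56,-114,0,85,60,-56,-115,0,85,60,-56,-115,0,85,60,-56,-115,0,85]'
python3 - <<'E'
from h import *
to([695,76,180],jaw=90)
E
```

```text
time_s: 2.45
tool_pos: [694.3, 75.2, 279.2]
ee_rot: [-2.215, 0.001, 2.224]
ft_force: [0.4, -0.4, -0.3]
opening: 0.998
t 2.45 tcp [694.3  75.2 279.2] F [ 0.4 -0.4 -0.3] open 0.998 j [0.03 0.41 1.2  0.   1.53 1.61]
toolx [-0.004  0.001 -1.   ] jaw ang -90.1
[695  76 180] -> [99.2 -0.7 -1.1]
roll -0.1
```

```bash
python3 -m inch '[30,-1,-1,0,85,60,-1,-1,0,85,85,-1,-1,0,85,99,-1,-1,0,85,99,-1,-1,0,85,99,-1,-1,0,50,99,-1,-1,0,45,99,-1,-1,0,45]' 40; python3 -m inch '[0,0,0,0,45,0,0,0,0,45,0,0,0,0,45]' 40
python3 - <<'E'
from h import *
look("w2")
to([695,76,280],jaw=90)
E
```

```text
time_s: 3.25
tool_pos: [696.1, 76.3, 183.0]
ee_rot: [-2.22, 0.001, 2.219]
ft_force: [-0.5, 0.9, 0.6]
opening: 0.568
time_s: 3.55
tool_pos: [696.1, 76.3, 183.1]
ee_rot: [-2.22, 0.001, 2.219]
ft_force: [0.0, -0.8, 2.5]
opening: 0.567
t 3.6 tcp [696.1  76.3 183.1] F [-0.   0.  -0.8] open 0.57 j [0.04 0.47 1.3  0.   1.37 1.61]
toolx [ 0.     0.001 -1.   ] jaw ang -90.1
[695  76 280] -> [-96.9   0.2   1.1]
roll -0.1
```

View pics/w2.png

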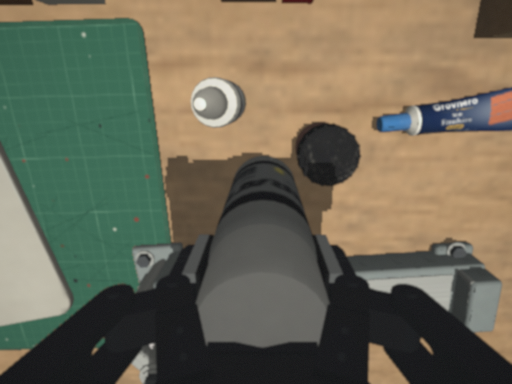

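The can is held. I'll lift it and carry it to about (615,-240), a little away from the hanging bin.

```bash
python3 -m inch '[-10,0,0,0,45,-30,0,0,0,45,-60,0,0,0,45,-90,0,0,0,45,-110,0,0,0,45,-110,0,0,0,45]' 60
python3 - <<'E'
from h import *
to([660,-80,295],[615,-240,295],jaw=90)
E
```

```text
time_s: 4.2
tool_pos: [697.7, 76.3, 298.5]
ee_rot: [-2.228, 0.001, 2.211]
ft_force: [0.8, 1.0, -2.2]
opening: 0.567
t 4.2 tcp [697.7  76.3 298.5] F [ 0.8  1.  -2.2] open 0.567 j [0.04 0.4  1.18 0.   1.55 1.61]
toolx [ 0.008  0.002 -1.   ] jaw ang -90.1
[660 -80 295] -> [  2.9 156.4  37.4]
[ 615 -240  295] -> [  2.3 316.5  82. ]
roll -0.1
```

```bash
python3 -m inch '[2,30,7,0,45,2,75,19,0,45,2,120,31,0,45,2,165,43,0,45,2,210,55,0,45,2,255,67,0,45,2,295,77,0,45,2,316,82,0,45]'; python3 -m inch '[0,0,0,0,45]'
python3 - <<'E'
from h import *
look("w3")
to([615,-240,184],jaw=90)
E
```

```text
time_s: 5.0
tool_pos: [613.0, -242.9, 293.4]
ee_rot: [-2.224, 0.004, 2.212]
ft_force: [0.4, -0.6, -3.0]
opening: 0.568
time_s: 5.1
tool_pos: [611.5, -245.9, 291.8]
ee_rot: [-2.22, 0.008, 2.213]
ft_force: [0.1, 0.9, -2.9]
opening: 0.562
t 5.15 tcp [ 611.6 -244.7  291.3] F [-0.6  0.  -3.1] open 0.559 j [-0.46  0.29  1.33  0.    1.52  1.12]
toolx [ 0.002  0.003 -1.   ] jaw ang -90.5
[ 615 -240  184] -> [107.3  -4.4  -3.1]
roll -0.5
```

View pics/w3.png

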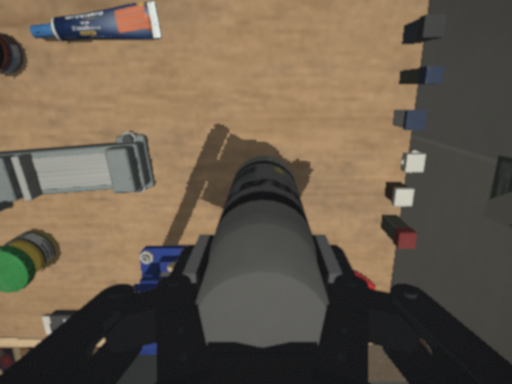

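Can is still in the grip and the bench below is bare. Lowering slowly.

```bash
python3 -m inch '[25,-2,-1,0,45,55,-3,-3,0,45,80,-4,-3,0,45,95,-4,-3,0,45,101,-4,-3,0,45,104,-4,-3,0,45,104,-4,-3,0,45]'
python3 - <<'E'
from h import *
to([615,-240,183.1],jaw=90)
E
```

```text
time_s: 5.85
tool_pos: [615.4, -240.4, 188.2]
ee_rot: [-2.22, 0.007, 2.213]
ft_force: [-1.0, -0.6, -1.7]
opening: 0.56
t 5.85 tcp [ 615.4 -240.4  188.2] F [-1.  -0.6 -1.7] open 0.56 j [-0.45  0.37  1.43  0.    1.35  1.13]
toolx [ 0.003  0.002 -1.   ] jaw ang -90.5
[ 615.  -240.   183.1] -> [ 5.1 -0.4  0.5]
roll -0.5
```

```bash
python3 -m inch '[3,0,0,0,45,5,0,0,0,45,5,0,0,0,45,6,0,0,0,45]'
python3 - <<'E'
from h import *
to([615,-240,183.1],jaw=90)
E
```

```text
time_s: 6.25
tool_pos: [615.8, -240.6, 183.1]
ee_rot: [-2.222, 0.007, 2.211]
ft_force: [-1.4, 1.2, 5.0]
opening: 0.563
t 6.25 tcp [ 615.8 -240.6  183.1] F [-1.4  1.2  5. ] open 0.563 j [-0.45  0.37  1.43  0.    1.34  1.13]
toolx [ 0.005  0.002 -1.   ] jaw ang -90.5
[ 615.  -240.   183.1] -> [ 0.  -0.6  0.8]
roll -0.5
```

```bash
python3 -m inch '[0,0,0,0,60,0,0,0,0,70,0,0,0,0,85,0,0,0,0,85,-20,0,0,0,85,-50,0,0,0,85,-90,0,0,0,85,-110,0,0,0,85]'
python3 - <<'E'
from h import *
look("w4")
to([430,397,300],jaw=90)
E
```

```text
time_s: 7.05
tool_pos: [616.2, -241.2, 297.4]
ee_rot: [-2.227, 0.01, 2.208]
ft_force: [0.7, -1.0, 0.5]
opening: 0.995
t 7.1 tcp [ 617.  -241.6  300.7] F [ 1.  -0.6  3.1] open 0.996 j [-0.45  0.29  1.31  0.    1.53  1.13]
toolx [ 0.013 -0.002 -1.   ] jaw ang -90.5
[430 397 300] -> [  -3.2 -637.1  192.3]
roll -0.5
```

View pics/w4.png

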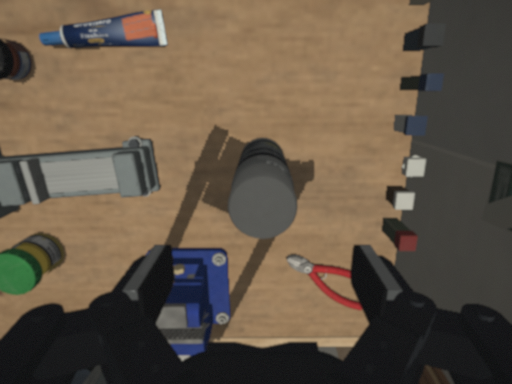

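The can stands upright at its new place, seen at (263,195). Now to the block.

```bash
python3 -m inch '[0,-40,12,-8,85,0,-85,26,-16,85,0,-130,40,-24,85,0,-175,53,-32,85,0,-220,66,-40,85,0,-265,80,-48,85,0,-310,94,-56,85,0,-355,107,-64,85]'
python3 - <<'E'
from h import *
to([430,397,270],jaw=8.5)
E
```

```text
time_s: 7.9
tool_pos: [512.0, 115.9, 298.5]
ee_rot: [1.544, 0.948, -1.526]
ft_force: [0.2, -0.1, 0.5]
opening: 0.996
t 7.9 tcp [512.  115.9 298.5] F [ 0.2 -0.1  0.5] open 0.996 j [ 0.13 -0.08  1.71 -0.    1.5   0.58]
toolx [ 0.013 -0.002 -1.   ] jaw ang -26.1
[430 397 270] -> [  26.8 -197.8 -216.1]
roll -34.6
```

```bash
python3 -m inch '[3,-28,-30,-8,85,8,-56,-61,-15,85,13,-84,-92,-23,85,18,-113,-123,-29,85,22,-141,-154,-34,85,25,-169,-185,-34,85,27,-198,-216,-34,85,27,-198,-216,-34,85]'
python3 - <<'E'
from h import *
import cv2
s=look("w5")
to([430,397,270],jaw=8.5)
P,ok=wcloud(s)
m=ok&(P[...,0]>380)&(P[...,0]<480)&(P[...,1]>340)&(P[...,1]<450)&(P[...,2]>14)&(P[...,2]<30)
p=P[m];print(len(p),cv2.minAreaRect(p[:,:2].astype(np.float32)),np.median(p[:,2]))
m=ok&(P[...,0]>370)&(P[...,0]<470)&(P[...,1]>450)&(P[...,2]>60)&(P[...,2]<80);p=P[m]
if len(p):print("cup",cv2.minEnclosingCircle(p[:,:2].astype(np.float32)))
E
```

```text
time_s: 8.7
tool_pos: [427.4, 401.0, 268.9]
ee_rot: [1.108, 1.263, -1.097]
ft_force: [0.1, -1.4, -0.1]
opening: 0.996
t 8.75 tcp [428.4 399.  269.1] F [-0.1 -1.8 -0.2] open 1.001 j [ 0.67  0.1   1.58 -0.01  1.45  0.53]
toolx [ 0.012 -0.003 -1.   ] jaw ang 8.1
[430 397 270] -> [-0.9  1.3  2.2]
roll -0.4
2121 ((432.61199951171875, 396.280029296875), (35.045745849609375, 69.82365417480469), 8.078288078308105) 21.683938735161263
cup ((423.3410949707031, 495.69158935546875), 38.485416412353516)
```

View pics/w5.png

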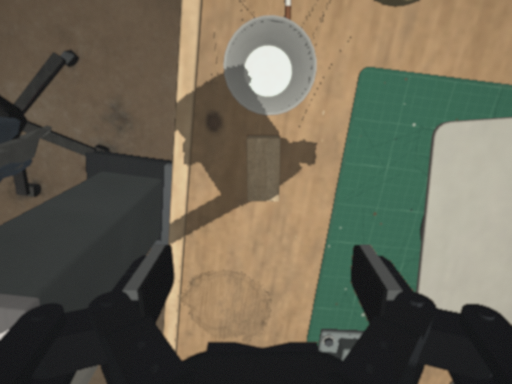

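Wrist picture shows the block at (263,168) between cup (268,65) and the fingers, nicely aligned with the jaws. Descend and grip.

```bash
python3 -m inch '[40,2,2,0,85,80,3,2,0,85,120,3,2,0,85,150,3,2,0,70,175,4,2,0,65,188,4,2,0,60,188,4,2,0,60,188,4,2,0,60]' 40
python3 - <<'E'
from h import *
look("w6")
to([431,396.5,74],jaw=8.1)
E
```

```text
time_s: 9.55
tool_pos: [435.7, 397.1, 82.2]
ee_rot: [1.109, 1.261, -1.097]
ft_force: [-0.2, 0.5, 0.3]
opening: 0.705
t 9.6 tcp [436.1 397.6  83. ] F [-0.   0.1  0.5] open 0.699 j [ 0.66  0.31  1.71 -0.01  1.11  0.52]
toolx [ 0.014 -0.001 -1.   ] jaw ang 8.1
[431.  396.5  74. ] -> [ 9.  -5.3  0.3]
roll -0.0
```

View pics/w6.png

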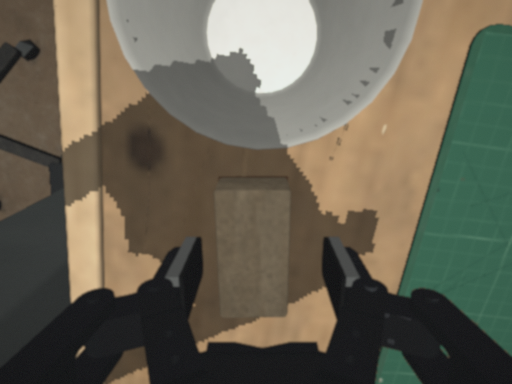

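Block at x≈253 px against the jaw midpoint 262. Shift −5 mm, lower 9, close.

```bash
python3 -m inch '[4,-5,0,0,60,9,-5,0,0,60,9,-5,0,0,55,9,-5,0,0,30,9,-5,0,0,30,9,-5,0,0,30,9,-5,0,0,30,9,-5,0,0,30]' 50
python3 - <<'E'
from h import *
look("w7")
to([431,396.5,130],jaw=8.1)
E
```

```text
time_s: 10.4
tool_pos: [431.5, 397.1, 74.3]
ee_rot: [1.111, 1.26, -1.095]
ft_force: [0.0, 0.3, 3.8]
opening: 0.397
t 10.45 tcp [431.5 397.   74.3] F [-1.2 -0.1  3. ] open 0.396 j [ 0.66  0.31  1.72 -0.01  1.1   0.53]
toolx [ 0.015 -0.001 -1.   ] jaw ang 8.1
[431.  396.5 130. ] -> [-55.7   0.3   0.6]
roll -0.0
```

View pics/w7.png

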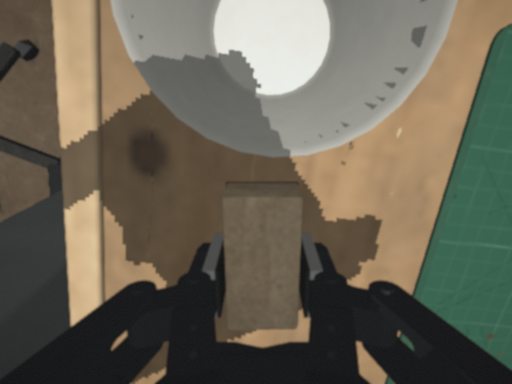

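```bash
python3 -m inch '[-10,0,0,0,30,-35,0,0,0,30,-70,0,0,0,30,-110,0,0,0,30,-130,0,0,0,30,-130,0,0,0,30]'
python3 - <<'E'
from h import *
import cv2
s=look("w8")
P,ok=wcloud(s);R=Ro.from_rotvec(s["rot"]).as_matrix();Q=(P-s["pos"])@R
m=ok&(np.abs(Q[...,1])<25)&(np.abs(Q[...,2])<60)&(Q[...,0]>40)&(Q[...,0]<60);q=Q[m]
for a in range(40,60,2):print(a,((q[:,0]>a)&(q[:,0]<a+2)).sum(),end=" ")
q=q[(np.abs(q[:,0]-np.median(q[:,0]))<4)]
print(len(q),np.median(q[:,0]),cv2.minAreaRect(q[:,1:].astype(np.float32)),q.min(0),q.max(0))
to([606,-41,205],jaw=4)
E
```

```text
time_s: 11.05
tool_pos: [431.2, 398.4, 209.2]
ee_rot: [1.117, 1.259, -1.089]
ft_force: [-0.6, -0.2, -1.2]
opening: 0.398
40 153 42 152 44 136 46 130 48 132 50 1553 52 8589 54 362 56 165 58 157 10642 52.63556366744227 ((-0.501739501953125, 0.001926422119140625), (49.17143630981445, 70.54706573486328), 0.9487783908843994) [ 48.62506872 -24.99217834 -35.04761401] [56.56811083 24.2557614  35.41045691]
t 11.1 tcp [430.3 397.7 206.4] F [-0.8  0.1 -1.2] open 0.404 j [ 0.66  0.15  1.65 -0.01  1.33  0.53]
toolx [ 0.018  0.002 -1.   ] jaw ang 8.1
[606 -41 205] -> [  3.8 112.5 459. ]
roll 4.1
```

View pics/w8.png

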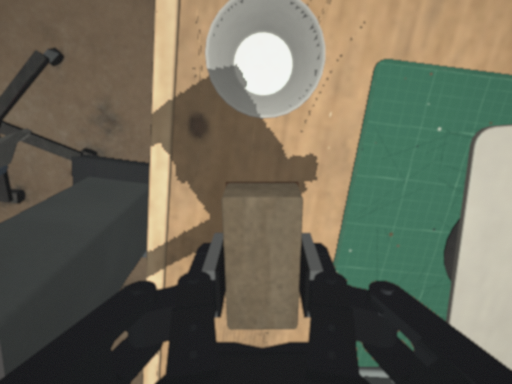

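```bash
python3 -m inch '[-30,5,20,0,30,-60,17,65,0,30,-75,29,110,1,30,-75,40,155,2,30,-75,51,200,3,30,-75,62,245,4,30,-75,73,290,4,30,-75,84,335,4,30]'
python3 - <<'E'
from h import *
to([606,-41,275],jaw=4)
E
```

```text
time_s: 11.9
tool_pos: [558.4, 75.7, 280.7]
ee_rot: [1.164, 1.232, -1.146]
ft_force: [1.2, 0.7, -0.5]
opening: 0.399
t 11.9 tcp [558.4  75.7 280.7] F [ 1.2  0.7 -0.5] open 0.399 j [ 0.04  0.03  1.63  0.    1.46 -0.03]
toolx [ 0.014  0.001 -1.   ] jaw ang 4.0
[606 -41 275] -> [  6.2  39.1 119.7]
roll 0.0
```

```bash
python3 -m inch '[2,13,40,0,30,4,26,80,0,30,20,39,115,0,30,45,39,120,0,30,60,39,120,0,30,60,39,120,0,30]'
python3 - <<'E'
from h import *
import cv2
np.set_printoptions(suppress=True,precision=1)
s=look("w9")
P,ok=wcloud(s)
R=Ro.from_rotvec(s["rot"]).as_matrix();Q=(P-s["pos"])@R
def sel(x0,x1,y0,y1,z0,z1):
    m=ok&(P[...,0]>x0)&(P[...,0]<x1)&(P[...,1]>y0)&(P[...,1]<y1)&(P[...,2]>z0)&(P[...,2]<z1);return P[m]
for a,b in [(-150,-60),(-20,60)]:
    q=sel(560,660,a,b,42,60)
    if len(q):print("jaw",len(q),cv2.minAreaRect(q[:,:2].astype(np.float32)),q.min(0),q.max(0),np.median(q[:,2]))
p=sel(560,660,-130,40,25,36);print("bed",len(p),cv2.minAreaRect(p[:,:2].astype(np.float32)),np.median(p[:,2]))
to([606,-41,120],jaw=4)
E
```

```text
time_s: 12.5
tool_pos: [604.0, -40.5, 216.0]
ee_rot: [1.162, 1.24, -1.152]
ft_force: [-1.1, 0.2, -1.4]
opening: 0.397
jaw 3722 ((602.1765747070312, 32.366615295410156), (48.0532112121582, 56.31318664550781), 4.048125743865967) [577.5   2.8  42. ] [627.8  60.   52.2] 49.424117453996075
bed 3086 ((604.9617919921875, -9.202713012695312), (50.09450149536133, 58.51287841796875), 3.832770347595215) 30.27539749454847
t 12.55 tcp [605.  -40.2 218.4] F [ 1.2 -0.5 -1.4] open 0.398 j [-0.1  0.2  1.6  0.   1.4 -0.2]
toolx [ 0.  0. -1.] jaw ang 4.1
[606 -41 120] -> [98.4  0.1  1.1]
roll 0.1
```

View pics/w9.png

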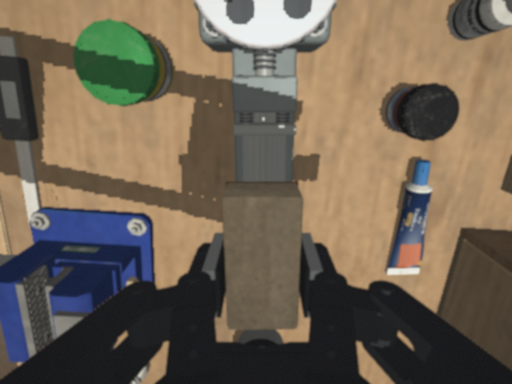

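The block hangs over the bed, with the block centre at column 262 and the beam centre at 264, so the bed lies 1.6 mm to +x. Lower to just above it.

```bash
python3 -m inch '[30,1,0,0,30,60,1,0,0,30,85,1,0,0,30,100,1,0,0,30,106,1,0,0,30,106,1,0,0,30]'
python3 - <<'E'
from h import *
look("w10")
to([606.5,-40.5,105],jaw=4)
E
```

```text
time_s: 13.15
tool_pos: [607.0, -39.3, 112.7]
ee_rot: [1.162, 1.238, -1.149]
ft_force: [-0.1, 0.2, -1.8]
opening: 0.396
t 13.2 tcp [607.6 -39.6 113.6] F [-0.5 -0.5  0.2] open 0.401 j [-0.15  0.31  1.64  0.    1.18 -0.22]
toolx [ 0.01   0.002 -1.   ] jaw ang 4.1
[606.5 -40.5 105. ] -> [ 8.6 -1.2  0.8]
roll 0.1
```

View pics/w10.png

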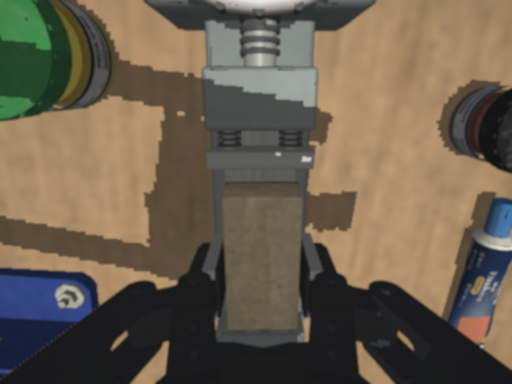

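Bed edges at columns 214 and 308, block edges at 223 and 301: centred within 1 px. Lower straight.

```bash
python3 -m inch '[4,0,1,0,30,7,0,1,0,30,8,0,1,0,30,9,0,1,0,30,9,0,1,0,30]'
python3 - <<'E'
from h import *
to([606.5,-40.5,104.3],jaw=4)
E
```

```text
time_s: 13.7
tool_pos: [607.6, -40.6, 104.5]
ee_rot: [1.163, 1.236, -1.148]
ft_force: [0.1, -0.2, -1.0]
opening: 0.399
t 13.7 tcp [607.6 -40.6 104.5] F [ 0.1 -0.2 -1. ] open 0.399 j [-0.15  0.32  1.64  0.    1.16 -0.23]
toolx [ 0.01   0.002 -1.   ] jaw ang 4.1
[606.5 -40.5 104.3] -> [ 0.2 -1.1 -0.2]
roll 0.1
```

```bash
python3 -m inch '[1,0,0,0,30,1.5,0,0,0,30,1.5,0,0,0,30]'
python3 - <<'E'
from h import *
to([606.5,-40.5,104.3],jaw=4)
E
```

```text
time_s: 14.0
tool_pos: [607.9, -40.6, 104.3]
ee_rot: [1.163, 1.236, -1.148]
ft_force: [-4.7, 1.2, 7.3]
opening: 0.397
t 14.0 tcp [607.9 -40.6 104.3] F [-4.7  1.2  7.3] open 0.397 j [-0.15  0.33  1.64  0.    1.16 -0.23]
toolx [ 0.01   0.002 -1.   ] jaw ang 4.1
[606.5 -40.5 104.3] -> [-0.1 -1.4 -0.2]
roll 0.1
```

Seated, with 7 N upward. Release and rise.

```bash
python3 -m inch '[0,0,0,0,38,0,0,0,0,45,0,0,0,0,55,0,0,0,0,60,-15,0,0,0,70,-40,0,0,0,85,-80,0,0,0,85,-110,0,0,0,85]'
python3 - <<'E'
from h import *
import cv2
np.set_printoptions(suppress=True,precision=1)
s=look("w11")
P,ok=wcloud(s);C=s["color"].astype(int)
def sel(x0,x1,y0,y1,z0,z1):
    m=ok&(P[...,0]>x0)&(P[...,0]<x1)&(P[...,1]>y0)&(P[...,1]<y1)&(P[...,2]>z0)&(P[...,2]<z1);return P[m]
q=sel(560,660,-82,0,46,58);print("block",cv2.minAreaRect(q[:,:2].astype(np.float32)),np.median(q[:,2]))
q=sel(560,660,5,60,42,60);print("jaw",cv2.minAreaRect(q[:,:2].astype(np.float32)))
q=sel(560,660,-130,-86,42,60);print("jawf",len(q))
to([577,100,300],jaw=4)
E
```

```text
time_s: 14.8
tool_pos: [607.2, -40.9, 217.6]
ee_rot: [1.163, 1.234, -1.147]
ft_force: [0.3, 0.1, 0.8]
opening: 0.997
block ((609.1698608398438, -40.36960220336914), (34.941253662109375, 69.44613647460938), 3.843090057373047) 51.700810965584694
jaw ((602.5543823242188, 32.34443283081055), (48.521728515625, 55.79935836791992), 2.1647121906280518)
jawf 1381
t 14.85 tcp [609.6 -41.2 223.9] F [ 3.4 -0.3  4.4] open 0.994 j [-0.1  0.2  1.6  0.   1.4 -0.2]
toolx [ 0.  0. -1.] jaw ang 4.1
[577 100 300] -> [ -76.7  -20.8 -143.2]
roll 0.1
```

View pics/w11.png

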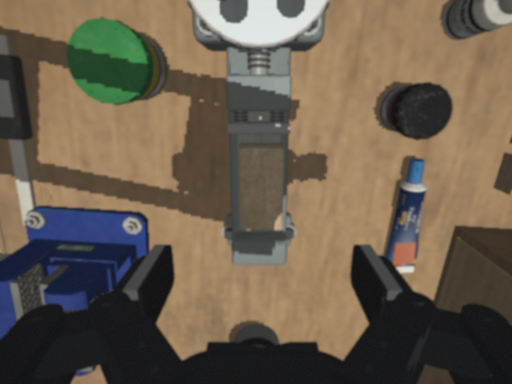

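Block lies on the bed between the jaws (block 239–287, bed 230–291 at row 190), perhaps 1.5 mm off axis. I'll re-measure it from a settled pose on the way to the handle.

```bash
python3 -m inch '[-40,-5,-35,0,85,-76,-10,-70,0,85,-76,-16,-110,0,85,-76,-21,-143,0,85,-76,-21,-143,0,85,-76,-21,-143,0,85,-76,-21,-143,0,85]'
cat > m.py <<'E'
from h import *
import cv2,sys
np.set_printoptions(suppress=True,precision=1)
s=look(sys.argv[1])
P,ok=wcloud(s);C=s["color"].astype(int)
def sel(x0,x1,y0,y1,z0,z1,m0=True):
    m=ok&m0&(P[...,0]>x0)&(P[...,0]<x1)&(P[...,1]>y0)&(P[...,1]<y1)&(P[...,2]>z0)&(P[...,2]<z1);return P[m]
mr=lambda q:cv2.minAreaRect(q[:,:2].astype(np.float32))
def try_(n,f):
    try:print(n,f())
    except Exception as e:print(n,"none")
try_("block",lambda:mr(sel(560,660,-82,0,47,58)))
q=sel(560,660,5,52,42,60);try_("jaw",lambda:(mr(q),q.min(0),q.max(0)))
w=sel(500,700,10,210,140,175);try_("grip top",lambda:(cv2.minEnclosingCircle(w[:,:2].astype(np.float32)),w[:,2].max()))
w2=sel(500,700,10,210,104,140)
try_("grip side",lambda:circ(w2,13))
p=sel(530,660,40,180,64,80,C.min(-1)>180);try_("wheel",lambda:(cv2.minEnclosingCircle(p[:,:2].astype(np.float32)),p.min(0),p.max(0)))
a=sel(500,700,10,210,84,101);try_("arm",lambda:mr(a))
to(jaw=4)
E
python3 m.py w12
```

```text
time_s: 15.55
tool_pos: [577.0, 99.0, 299.5]
ee_rot: [1.166, 1.227, -1.142]
ft_force: [-0.0, -0.2, -0.6]
opening: 0.999
block ((609.097412109375, -40.807945251464844), (34.603309631347656, 71.23714447021484), 4.0118818283081055)
jaw (((602.5831909179688, 28.029006958007812), (47.159061431884766, 48.1640739440918), 3.210733413696289), array([578.1,   5.1,  42. ]), array([627.1,  51.9,  52.3]))
grip top (((577.859375, 99.69126892089844), 14.435786247253418), np.float64(160.62802473517596))
grip side [580.2 122.9]
wheel (((600.4703979492188, 112.89276885986328), 47.494014739990234), array([590.9,  65.5,  67.4]), array([645. , 160.1,  71.7]))
arm ((595.3743896484375, 141.53085327148438), (82.61128997802734, 29.461994171142578), 55.18648147583008)
t 15.6 tcp [577.   98.7 299.3] F [ 0.3  0.2 -0.7] open 0.997 j [ 0.1  0.1  1.6 -0.   1.5  0. ]
toolx [ 0.  0. -1.] jaw ang 4.0
roll 0.0
```

View pics/w12.png

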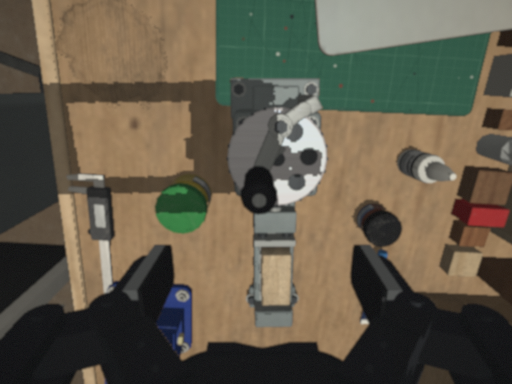

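Wrist image: grip top at (261,190), pivot bolt near (282,125), block on the bed at (277,277). Block axis is about 1.7 mm from the jaw centre line and the yaw agrees, which is good enough. Descend on the grip.

```bash
python3 -m inch '[35,0,-1,0,85,70,0,-1,0,85,100,0,-1,0,70,116,0,-1,0,60,116,0,-1,0,50,116,0,-1,0,40]' 30
python3 - <<'E'
from h import *
look("w13"); to([577,100,183])
E
```

```text
time_s: 16.2
tool_pos: [579.9, 99.2, 184.3]
ee_rot: [1.167, 1.226, -1.143]
ft_force: [1.5, -0.8, 0.1]
opening: 0.472
t 16.25 tcp [580.4  99.4 185.2] F [-0.1  1.2  0.8] open 0.467 j [ 0.08  0.17  1.67 -0.    1.28  0.01]
toolx [ 0.023  0.001 -1.   ] jaw ang 4.0
[577 100 183] -> [ 2.1 -3.4 -0.8]
```

View pics/w13.png

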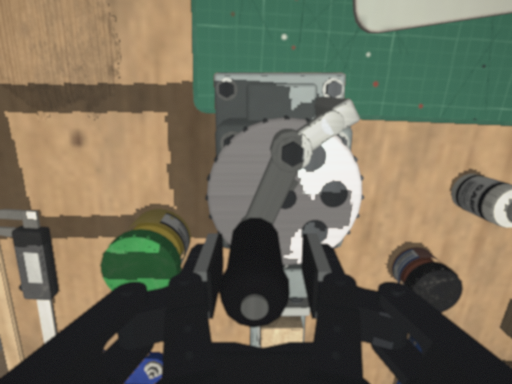

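```bash
python3 -m inch '[2,-3,-0.5,0,38,2,-3,-0.5,0,34,2,-3,-0.5,0,18,2,-3,-0.5,0,18,2,-3,-0.5,0,18]' 40
python3 - <<'E'
from h import *
look("w14"); to([577,100,183])
E
```

```text
time_s: 16.75
tool_pos: [578.2, 99.7, 184.7]
ee_rot: [1.169, 1.223, -1.14]
ft_force: [-0.8, -0.7, 6.9]
opening: 0.313
t 16.8 tcp [578.2  99.7 184.7] F [-0.5 -1.4  6.3] open 0.311 j [ 0.08  0.16  1.68 -0.    1.28  0.01]
toolx [ 0.025  0.001 -1.   ] jaw ang 4.0
[577 100 183] -> [ 1.6 -1.2 -0.4]
```

View pics/w14.png

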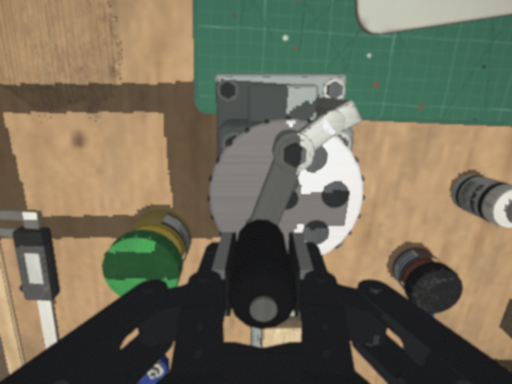

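```bash
python3 - <<'E'
from h import *
np.set_printoptions(suppress=True,precision=1)
for n,px in [("w14",[(294,152),(290,150),(298,156),(276,185),(283,172)]),("w13",[(292,151)]),("w12",[(282,126)])]:
    s=np.load(n+".npz");P,ok=wcloud(s)
    for u,v in px:print(n,u,v,P[v,u],ok[v,u])
E
python3 -c "
import cv2
a=cv2.imread('pics/w14.png')[60:280,180:400];cv2.imwrite('pics/c14.png',cv2.resize(a,None,fx=2.7,fy=2.7,interpolation=cv2.INTER_CUBIC))"
```

```text
w14 294 152 [593.8 148.7 103.3] True
w14 290 150 [591.5 149.8 104.6] True
w14 298 156 [595.7 147.1 104.9] True
w14 276 185 [587.  128.6  95.5] True
w14 283 172 [590.1 136.   95.4] True
w13 292 151 [593.9 148.8 104.1] True
w12 282 126 [595.7 148.  103.5] True
```

View pics/c14.png

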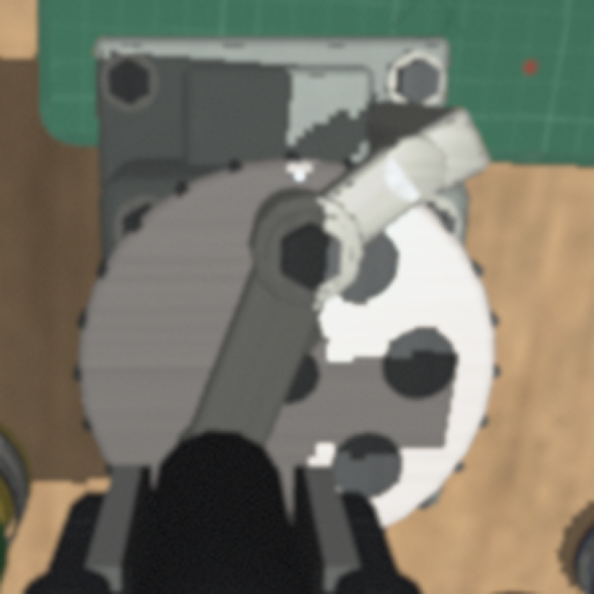

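Grip held (26.6 mm opening). Hub ≈ (595.6,111.4) and pivot ≈ (595.3,146.8) fit the 21/35/50 mm triangle. I'll compute waypoints for the swing.

```bash
cat >> h.py <<'E'
def arc(c,r,a0,step,n,z):
    """clockwise rows: angles a0-step*k deg about c"""
    from workcell import ctrl
    o=ctrl.get_obs();R=Ro.from_rotvec(o["ee_rot"]).as_matrix();p=o["tool_pos"]
    v=p[:2]-c;print("t",round(o["time_s"],2),"now ang",np.degrees(np.arctan2(v[1],v[0])).round(1),"r",np.hypot(*v).round(1),"z",p[2].round(1),"F",o["ft_force"].round(1),"open",o["opening"].round(3),"tiltx",R[:,0].round(3),"yaw",np.degrees(np.arctan2(R[1,1],R[0,1])).round(1))
    for k in range(1,n+1):
        a=np.radians(a0-step*k);t=np.array([c[0]+r*np.cos(a),c[1]+r*np.sin(a),z])
        print(round(a0-step*k,1),(R.T@(t-p)).round(1))
E
python3 -c "
from h import *
arc([595.3,146.8],50,-110,9,8,184.7)"
```

```text
Traceback (most recent call last):
  File "h.py", line 39, in arc
    v=p[:2]-c;print("t",round(o["time_s"],2),"now ang",np.degrees(np.arctan2(v[1],v[0])).round(1),"r",np.hypot(*v).round(1),"z",p[2].round(1),"F",o["ft_force"].round(1),"open",o["opening"].round(3),"tiltx",R[:,0].round(3),"yaw",np.degrees(np.arctan2(R[1,1],R[0,1])).round(1))
                                                                                                                                                                                ^^^^^^^^^^^^^^^^^^
AttributeError: 'float' object has no attribute 'round'
```

```bash
sed -i 's/o\["opening"\].round(3)/round(o["opening"],3)/' h.py
python3 -c "
from h import *
arc([595.3,146.8],50,-110,9,8,184.7)"
```

```text
t 16.8 now ang -110.0 r 50.1 z 184.7 F [-0.5 -1.4  6.3] open 0.311 tiltx [ 0.025  0.001 -1.   ] yaw 4.0
-119 [-0.2 -6.9 -3.9]
-128 [ -0.4 -13.1  -8.6]
-137 [ -0.5 -18.5 -14.3]
-146 [ -0.6 -22.9 -20.8]
-155 [ -0.7 -26.3 -27.9]
-164 [ -0.8 -28.5 -35.4]
-173 [ -0.8 -29.5 -43.2]
-182 [ -0.8 -29.3 -51. ]
```

```bash
python3 -m inch '[0,-7,-4,0,18,0,-13,-8.5,0,18,-0.5,-18.5,-14.5,0,18,-0.5,-23,-21,0,18]' 40; python3 -c "
from h import *
arc([595.3,146.8],50,-146,9,8,184.7)"
```

```text
time_s: 17.2
tool_pos: [552.3, 118.6, 184.7]
ee_rot: [1.167, 1.224, -1.142]
ft_force: [-7.1, -4.9, 7.3]
opening: 0.312
t 17.2 now ang -146.7 r 51.4 z 184.7 F [-7.1 -4.9  7.3] open 0.312 tiltx [ 0.023 -0.001 -1.   ] yaw 4.0
-155 [-0.1 -1.8 -7.2]
-164 [ -0.2  -4.  -14.7]
-173 [ -0.2  -5.1 -22.5]
-182 [ -0.2  -4.9 -30.4]
-191 [ -0.2  -3.4 -38.1]
-200 [ -0.2  -0.8 -45.5]
-209 [ -0.1   2.9 -52.4]
-218 [ -0.    7.7 -58.6]
```

```bash
python3 -c "
from h import *
arc([593.3,147.4],50,-145.3,9,8,184.2)"
```

```text
t 17.2 now ang -144.9 r 50.1 z 184.7 F [-7.1 -4.9  7.3] open 0.312 tiltx [ 0.023 -0.001 -1.   ] yaw 4.0
-154.3 [ 0.4 -3.6 -7.4]
-163.3 [  0.3  -5.9 -14.9]
-172.3 [  0.3  -7.  -22.6]
-181.3 [  0.2  -6.9 -30.5]
-190.3 [  0.2  -5.5 -38.2]
-199.3 [  0.3  -3.  -45.6]
-208.3 [  0.3   0.6 -52.6]
-217.3 [  0.4   5.3 -58.9]
```

```bash
python3 -m inch '[0.3,-3.5,-7.5,0,18,0.3,-6,-15,0,18,0.3,-7,-22.5,0,18,0.3,-7,-30.5,0,18,0.3,-5.5,-38,0,18]'; python3 -c "
from h import *
arc([593.3,147.4],50,-190.3,9,8,184.2)"
```

```text
time_s: 17.7
tool_pos: [543.5, 157.2, 184.7]
ee_rot: [1.167, 1.225, -1.142]
ft_force: [-3.2, -0.0, 4.9]
opening: 0.312
t 17.7 now ang 168.9 r 50.8 z 184.7 F [-3.2 -0.   4.9] open 0.312 tiltx [ 0.022 -0.    -1.   ] yaw 4.0
-199.3 [ 0.5  3.1 -6.5]
-208.3 [  0.6   6.8 -13.5]
-217.3 [  0.7  11.5 -19.7]
-226.3 [  0.8  17.1 -25.2]
-235.3 [  0.9  23.5 -29.7]
-244.3 [  1.1  30.5 -33.2]
-253.3 [  1.2  38.  -35.5]
-262.3 [  1.4  45.8 -36.6]
```

```bash
python3 -c "
from h import *
arc([592.8,147.3],50,-191,9,9,184.2)"
```

```text
t 17.7 now ang 168.7 r 50.3 z 184.7 F [-3.2 -0.   4.9] open 0.312 tiltx [ 0.022 -0.    -1.   ] yaw 4.0
-200 [ 0.5  2.8 -7. ]
-209 [  0.6   6.6 -13.9]
-218 [  0.7  11.4 -20.1]
-227 [  0.8  17.  -25.5]
-236 [  0.9  23.5 -30. ]
-245 [  1.1  30.6 -33.4]
-254 [  1.2  38.1 -35.6]
-263 [  1.4  45.9 -36.6]
-272 [  1.6  53.7 -36.4]
```

```bash
python3 -m inch '[0.5,3,-7,0,18,0.5,6.5,-14,0,18,0.6,11.5,-20,0,18,0.8,17,-25.5,0,18,0.9,23.5,-30,0,18]'; python3 -c "
from h import *
look('w15')
arc([592.8,147.3],50,-236,6,7,184.2)"
```

```text
time_s: 18.2
tool_pos: [565.2, 189.6, 184.7]
ee_rot: [1.167, 1.225, -1.141]
ft_force: [-1.6, -1.2, 5.6]
opening: 0.311
t 18.25 now ang 122.2 r 50.5 z 184.8 F [-1.   0.   4.4] open 0.311 tiltx [ 0.023  0.    -1.   ] yaw 4.1
-242 [ 0.6  3.5 -1.2]
-248 [ 0.7  8.4 -3.1]
-254 [ 0.9 13.4 -4.4]
-260 [ 1.  18.6 -5.2]
-266 [ 1.1 23.8 -5.5]
-272 [ 1.2 29.  -5.2]
-278 [ 1.3 34.2 -4.4]
```

View pics/w15.png

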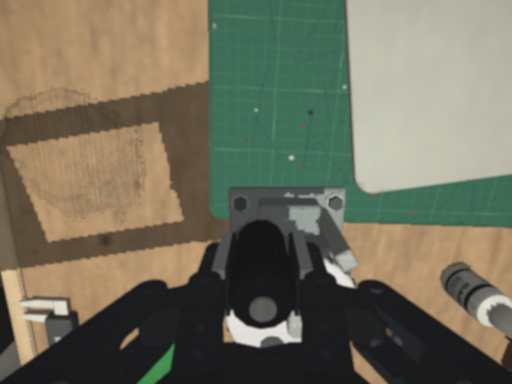

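Arm is out to about 131° with the grip still in the jaws; now over the catch.

```bash
python3 -m inch '[0.6,3.5,-1.2,0,18,0.7,8.5,-3,0,18,0.9,13.5,-4.5,0,18,1,18.5,-5.2,0,18,1,24,-5.5,0,18,1,29,-5.3,0,18,1,29,-5.3,0,18]'; python3 -c "
from h import *
arc([592.8,147.3],50,-272,3,4,184.2)"
```

```text
time_s: 18.95
tool_pos: [595.2, 197.6, 184.7]
ee_rot: [1.169, 1.224, -1.139]
ft_force: [1.0, 0.7, 5.8]
opening: 0.312
t 18.95 now ang 87.3 r 50.3 z 184.7 F [1.  0.7 5.8] open 0.312 tiltx [ 0.024  0.001 -1.   ] yaw 4.0
-275 [0.5 1.9 0.6]
-278 [0.6 4.5 1.1]
-281 [0.6 7.  1.7]
-284 [0.7 9.5 2.4]
```

Fold about 2.89 rad by geometry, past the 2.74 latch. Start cranking, and refit the hub circle after each stretch.

```bash
python3 -c "
from h import *
arc([595.3,112],85.2,89.8,6,8,184.2)"
```

```text
t 18.95 now ang 90.1 r 85.6 z 184.7 F [1.  0.7 5.8] open 0.312 tiltx [ 0.024  0.001 -1.   ] yaw 4.0
83.8 [0.7 9.2 1.5]
77.8 [ 0.9 17.9  3.5]
71.8 [ 1.1 26.3  6.5]
65.8 [ 1.3 34.4 10.3]
59.8 [ 1.5 42.  14.9]
53.8 [ 1.7 49.1 20.3]
47.8 [ 1.8 55.6 26.4]
41.8 [ 2.  61.4 33.2]
```

```bash
python3 -m inch '[0.7,9,1.5,0,18,0.9,18,3.5,0,18,1,26,6.5,0,18,1,34,10,0,18]'; python3 -c "
from h import *
arc([595.3,112],85.2,65.8,7,8,184.2)"
```

```text
time_s: 19.35
tool_pos: [629.6, 190.2, 184.7]
ee_rot: [1.168, 1.225, -1.14]
ft_force: [-4.5, 0.4, 7.2]
opening: 0.31
t 19.35 now ang 66.3 r 85.4 z 184.7 F [-4.5  0.4  7.2] open 0.31 tiltx [ 0.023  0.001 -1.   ] yaw 4.1
58.8 [0.7 9.4 6. ]
51.8 [ 0.9 17.6 12.5]
44.8 [ 1.  24.8 20. ]
37.8 [ 1.2 31.1 28.3]
30.8 [ 1.3 36.3 37.2]
23.8 [ 1.4 40.4 46.8]
16.8 [ 1.5 43.4 56.8]
9.8 [ 1.5 45.  67.1]
```

Resistance is the expected ~4 N. Continue.

```bash
python3 -m inch '[0.5,9.5,6,0,18,0.5,17.5,12.5,0,18,0.6,25,20,0,18,0.7,31,28,0,18,0.8,36.5,37,0,18,0.9,40.5,47,0,18,1,43.5,57,0,18,1,45,67,0,18]'; python3 -c "
from h import *
arc([595.3,112],85.2,9.8,7,8,184.2)"
```

```text
time_s: 20.15
tool_pos: [678.7, 126.9, 184.7]
ee_rot: [1.168, 1.227, -1.14]
ft_force: [-3.6, 3.1, 7.3]
opening: 0.307
t 20.15 now ang 10.1 r 84.8 z 184.7 F [-3.6  3.1  7.3] open 0.307 tiltx [ 0.022  0.002 -1.   ] yaw 4.1
2.8 [ 0.5  0.9 10.9]
-4.2 [ 0.5  0.  21.2]
-11.2 [ 0.4 -2.1 31.4]
-18.2 [ 0.3 -5.4 41.3]
-25.2 [  0.2 -10.   50.6]
-32.2 [  0.1 -15.6  59.4]
-39.2 [ -0.  -22.3  67.4]
-46.2 [ -0.2 -29.8  74.5]
```

```bash
python3 -m inch '[0.3,0.5,11,0,18,0.3,-0.4,21,0,18,0.3,-2.5,31.5,0,18,0.3,-6,41,0,18,0.2,-10.5,50.5,0,18,0,-16,59.5,0,18,0,-22.5,67.5,0,18,0,-30,74.5,0,18]'; python3 -c "
from h import *
arc([595,112],85,-46,7,8,184.2)"
```

```text
time_s: 20.95
tool_pos: [654.1, 51.3, 184.6]
ee_rot: [1.169, 1.228, -1.138]
ft_force: [-1.5, 6.2, 6.8]
opening: 0.311
t 20.95 now ang -45.8 r 84.7 z 184.6 F [-1.5  6.2  6.8] open 0.311 tiltx [ 0.023  0.004 -1.   ] yaw 4.1
-53 [ 0.2 -8.4  6.6]
-60 [ -0.  -17.5  11.7]
-67 [ -0.2 -27.1  15.7]
-74 [ -0.5 -37.1  18.4]
-81 [ -0.7 -47.3  19.9]
-88 [ -0.9 -57.7  20.2]
-95 [ -1.2 -68.   19.2]
-102 [ -1.4 -78.2  16.9]
```

```bash
python3 -m inch '[0,-8.5,6,0,18,0,-17.5,11,0,18,0,-27,14.8,0,18,0,-37,17.5,0,18,-0.2,-47,19,0,18,-0.4,-57.5,19.3,0,18,-0.6,-68,18.3,0,18,-0.8,-78,16,0,18]'; python3 -c "
from h import *
arc([594.8,112.3],84.7,-102,7,8,184.2)"
```

```text
time_s: 21.75
tool_pos: [577.8, 29.3, 184.6]
ee_rot: [1.17, 1.225, -1.137]
ft_force: [4.0, -0.4, 7.2]
opening: 0.31
t 21.75 now ang -101.6 r 84.7 z 184.6 F [ 4.  -0.4  7.2] open 0.31 tiltx [ 0.025  0.003 -1.   ] yaw 4.1
-109 [  0.2 -10.3  -3.7]
-116 [ -0.1 -19.6  -8.3]
-123 [ -0.3 -28.2 -14. ]
-130 [ -0.5 -36.  -20.7]
-137 [ -0.6 -43.  -28.4]
-144 [ -0.8 -49.  -36.8]
-151 [ -0.9 -53.9 -45.9]
-158 [ -1.  -57.7 -55.5]
```

```bash
python3 -m inch '[0,-10.3,-3.7,0,18,0,-19.5,-8.3,0,18,0,-28,-14,0,18,-0.2,-36,-20.7,0,18,-0.4,-43,-28.4,0,18,-0.5,-49,-36.8,0,18,-0.6,-54,-46,0,18,-0.7,-57.5,-55.5,0,18]'; python3 -c "
from h import *
arc([594.8,112.3],84.7,-158,7,8,184.2)"
```

```text
time_s: 22.55
tool_pos: [516.2, 80.0, 184.6]
ee_rot: [1.17, 1.223, -1.137]
ft_force: [1.1, -3.7, 8.3]
opening: 0.311
t 22.55 now ang -157.7 r 84.9 z 184.6 F [ 1.1 -3.7  8.3] open 0.311 tiltx [ 0.026  0.002 -1.   ] yaw 4.1
-165 [  0.3  -2.5 -10.6]
-172 [  0.3  -3.9 -20.8]
-179 [  0.3  -3.9 -31.2]
-186 [  0.3  -2.8 -41.4]
-193 [  0.4  -0.3 -51.5]
-200 [  0.4   3.3 -61.2]
-207 [  0.6   8.1 -70.3]
-214 [  0.7  13.9 -78.8]
```

```bash
python3 -m inch '[0,-2.5,-10.6,0,18,0,-4,-20.8,0,18,0,-4,-31,0,18,0,-2.8,-41.4,0,18,0,-0.3,-51.5,0,18,0.2,3.3,-61,0,18,0.3,8,-70.3,0,18,0.3,8.5,-71,0,18]'; python3 -c "
from h import *
arc([594.8,112.3],84.7,-208,3,4,184.2)"
python3 - <<'E'
from workcell import vision
import cv2
for n in ["scene","side"]:
    s=vision.snapshot(n);cv2.imwrite(f"pics/{n}2.png",s["color"][:,:,::-1])
a=cv2.imread("pics/side2.png")[150:340,200:400];cv2.imwrite("pics/side2c.png",cv2.resize(a,None,fx=3,fy=3,interpolation=cv2.INTER_CUBIC))
E
```

```text
time_s: 23.35
tool_pos: [519.4, 152.1, 184.5]
ee_rot: [1.168, 1.224, -1.138]
ft_force: [-1.1, -3.3, 10.9]
opening: 0.31
t 23.35 now ang 152.2 r 85.3 z 184.5 F [-1.1 -3.3 10.9] open 0.31 tiltx [ 0.025  0.001 -1.   ] yaw 4.1
-211 [ 0.4  3.1 -3.6]
-214 [ 0.5  5.7 -7.2]
-217 [  0.5   8.5 -10.6]
-220 [  0.6  11.5 -13.9]
```

View pics/side2c.png

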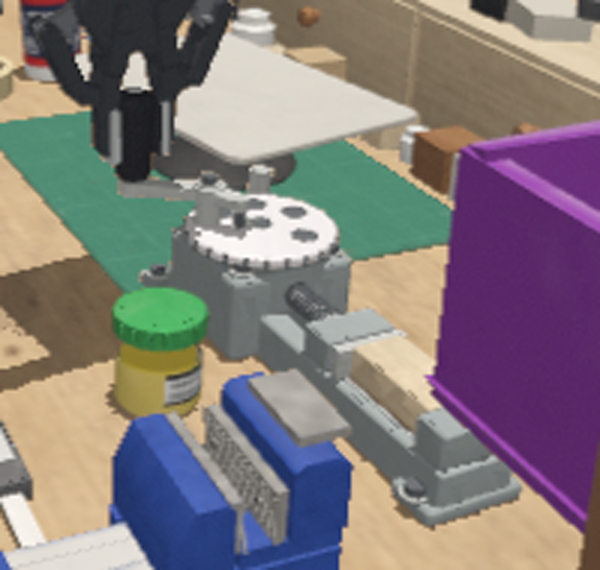

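View pics/scene2.png

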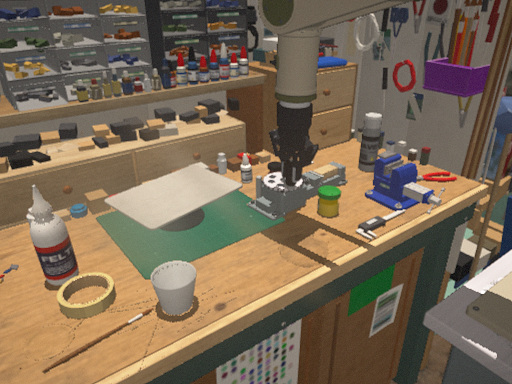

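The block (side crop 395,370) is between both jaws and the arm points out over the robot's side. The wheel is at about 5.17 rad by geometry. Release and check.

```bash
python3 -m inch '[0,0,0,0,35,0,0,0,0,50,0,0,0,0,65,0,0,0,0,65,-20,0,0,0,65,-60,0,0,0,75,-100,0,0,0,85,-115,0,0,0,85]'; python3 -c "
from h import *
to([600,-40,310],[590,60,320],jaw=4)"
```

```text
time_s: 24.25
tool_pos: [517.7, 152.0, 304.3]
ee_rot: [1.172, 1.22, -1.133]
ft_force: [-0.8, -0.8, 1.2]
opening: 0.992
t 24.25 tcp [517.7 152.  304.3] F [-0.8 -0.8  1.2] open 0.992 j [ 0.19 -0.06  1.68 -0.    1.49  0.12]
toolx [ 0.032  0.003 -1.   ] jaw ang 4.1
[600 -40 310] -> [ -3.6  68.5 197.4]
[590  60 320] -> [-13.6  66.   96.9]
roll 0.1
```

```bash
python3 -m inch '[-2,17,42,0,85,-4,34,84,0,85,-6,51,126,0,85,-8,67,165,0,85,-8,67,165,0,85,-8,67,165,0,85,-8,67,165,0,85]'; python3 m.py w16
python3 - <<'E'
from h import *
import cv2
s=np.load("w16.npz");P,ok=wcloud(s)
for v in range(200,300,4):print(v,P[v,265].round(1),end=" ")
a=cv2.imread("pics/w16.png")[60:340,160:360];cv2.imwrite("pics/c16.png",cv2.resize(a,None,fx=2.1,fy=2.1,interpolation=cv2.INTER_CUBIC))
E
```

```text
time_s: 24.95
tool_pos: [595.6, -7.1, 313.7]
ee_rot: [1.172, 1.222, -1.133]
ft_force: [-0.4, 0.1, 0.1]
opening: 0.993
block ((605.0715942382812, -41.0235481262207), (47.62090301513672, 81.9283676147461), 0.12434964627027512)
jaw (((603.1079711914062, 28.455516815185547), (46.87455749511719, 48.01393127441406), 89.79116821289062), array([579.1,   5. ,  42. ]), array([627. ,  51.9,  52.1]))
grip top none
grip side [562.2 137.2]
wheel (((597.0260620117188, 111.89370727539062), 48.08202362060547), array([549.3,  68.7,  67.1]), array([645. , 149.8,  72.5]))
arm ((561.5578002929688, 124.9603500366211), (25.92279052734375, 63.17121124267578), 47.73639678955078)
t 25.0 tcp [595.5  -6.8 313.9] F [-1.   0.2  0.5] open 0.994 j [-0.1  0.1  1.5  0.   1.5 -0.2]
toolx [ 0.  0. -1.] jaw ang 4.1
roll 0.1
200 [611.  -48.5  52.8] 204 [611.4 -53.6  52.3] 208 [611.8 -58.7  51.8] 212 [612.2 -63.7  51.7] 216 [612.6 -68.7  51.6] 220 [612.8 -73.1  53. ] 224 [613.4 -79.4  50.3] 228 [613.7 -83.7  52.1] 232 [614.1 -89.   51.8] 236 [614.5 -94.5  51.3] 240 [614.8 -99.   52.9] 244 [ 615.3 -105.1   51.4] 248 [ 6.198e+02 -1.381e+02  4.000e-01] 252 [ 6.203e+02 -1.446e+02  1.000e-01] 256 [ 6.207e+02 -1.506e+02  5.000e-01] 260 [ 6.212e+02 -1.572e+02  1.000e-01] 264 [ 6.217e+02 -1.636e+02  2.000e-01] 268 [ 622.2 -170.7   -0.8] 272 [ 622.5 -175.8    1.5] 276 [ 6.232e+02 -1.834e+02 -1.000e-01] 280 [ 623.5 -188.9    1.6] 284 [ 624.2 -197.2   -0.7] 288 [ 624.6 -203.     0.7] 292 [ 6.252e+02 -2.108e+02 -6.000e-01] 296 [ 625.6 -216.6    0.8]
```

View pics/w16.png

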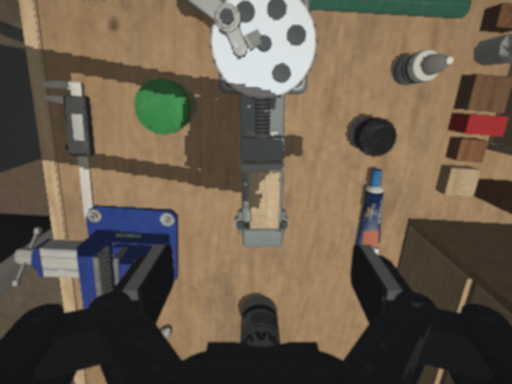

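View pics/c16.png

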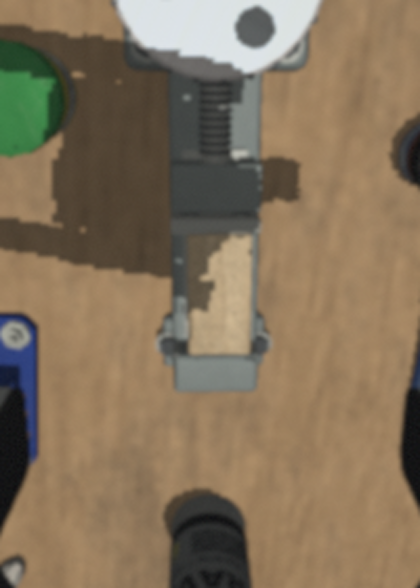

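Run:
```python
from h import *
from workcell import vision
import cv2
np.set_printoptions(suppress=True,precision=1)
for n,x0 in [("w9",0),("w16",0)]:
    s=np.load(n+".npz");P,ok=wcloud(s)
    ax=np.array([.07,-.9976]);ay=np.array([.9976,.07]);hub=np.array([596.5,111.6])
    d=P[...,:2]-hub;X=d@ax;Y=d@ay
    m=ok&(np.abs(Y-0)<6)&(X>50)&(X<215)&(P[...,2]>10)
    b=np.arange(50,215,3);print(n)
    print([(int(a),round(float(np.median(P[...,2][m&(X>=a)&(X<a+3)])))) for a in b if (m&(X>=a)&(X<a+3)).sum()>2])
for n in ["scene","side"]:
    s=vision.snapshot(n);cv2.imwrite(f"pics/{n}3.png",s["color"][:,:,::-1]);P,ok=cloud(s)
    def sel(x0,x1,y0,y1,z0,z1):
        m=ok&(P[...,0]>x0)&(P[...,0]<x1)&(P[...,1]>y0)&(P[...,1]<y1)&(P[...,2]>z0)&(P[...,2]<z1);return P[m]
    c=lambda p:cv2.minEnclosingCircle(p[:,:2].astype(np.float32)) if len(p) else None
    print(n,"jar",c(sel(450,540,0,90,55,70)),"cup",c(sel(350,500,440,560,30,85)),"can",c(sel(570,670,-300,-180,158,180)))
    p=sel(480,580,90,200,105,150);print("grip",p.mean(0))
    q=sel(560,660,-80,-20,47,58);print("block top",np.median(q[:,2]),cv2.minAreaRect(q[:,:2].astype(np.float32)))
```

```text
w9
[(50, 48), (53, 48), (56, 47), (59, 47), (62, 47), (65, 50), (68, 50), (71, 50), (74, 50), (77, 50), (80, 50), (83, 50), (86, 50), (89, 49), (92, 30), (95, 31), (98, 41), (101, 50), (104, 50), (107, 49), (110, 31), (113, 30), (116, 155), (119, 163), (122, 163), (125, 163), (128, 163), (131, 163), (134, 163), (137, 163), (140, 224), (143, 164), (146, 163), (149, 163), (152, 163), (155, 163), (158, 163), (161, 163), (164, 163), (167, 163), (170, 163), (173, 163), (176, 163), (179, 163), (182, 163), (185, 163)]
w16
[(50, 49), (53, 47), (56, 48), (59, 48), (62, 48), (65, 47), (68, 48), (71, 48), (74, 48), (77, 47), (80, 48), (83, 48), (86, 47), (89, 48), (92, 50), (95, 50), (98, 334), (101, 50), (104, 186), (107, 322), (110, 50), (113, 50), (116, 49), (119, 47), (122, 50), (125, 49), (128, 51), (131, 52), (134, 52), (137, 52), (140, 52), (143, 52), (146, 52), (149, 52), (152, 52), (155, 52), (158, 52), (161, 52), (164, 52), (167, 52), (170, 52), (173, 52), (176, 51), (179, 52), (182, 52), (185, 52), (188, 52), (191, 52), (194, 52), (197, 50), (200, 52), (203, 52), (206, 52), (209, 52), (212, 52)]
scene jar ((494.71282958984375, 50.209686279296875), 28.48133087158203) cup ((420.4811706542969, 497.0782470703125), 39.6350212097168) can ((614.7586669921875, -238.28704833984375), 25.711462020874023)
grip [511.3 158.9 128.3]
block top 50.86773669071562 ((605.7697143554688, -49.91608428955078), (35.36980438232422, 60.84619140625), 3.192678451538086)
side jar ((495.4630432128906, 47.492191314697266), 28.313905715942383) cup ((420.9206848144531, 496.7716369628906), 41.21358108520508) can None
grip [516.5 142.8 127.1]
block top 52.644175208588564 ((607.0025024414062, -49.65003967285156), (36.085227966308594, 58.99215316772461), 1.6469920873641968)
```

View pics/side3.png

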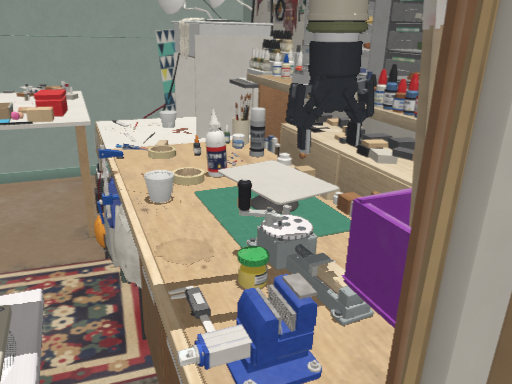

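The carriage has moved about 26 mm and the spring gap behind the sprung jaw has shrunk from ~8 to ~2 mm, so the jaw is pressed back about 6 mm. Jar, cup and can are all in place and the robot is clear. Handing in.

```bash
python3 -c "
from workcell import ctrl
print(ctrl.hand_in()); o=ctrl.get_obs(); print(o['time_s'])"
```

```text
the job is handed in; nothing more can be done
None
the job is handed in; nothing more can be done
```

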